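Pack knob blanks with the bench scoop and close the carton

ROBOT

A 6-joint arm with a two-finger parallel gripper is mounted at the origin on the work surface. World frame = base frame: x ahead of the robot, y to its left, z up, the work surface at z = 0. Lengths are in m, angles in rad, forces in N, time in s.
With the tool pointing down it reaches from about 0.3 to 0.85 m from the base axis. Payload 4.2 kg.
Tool frame: the origin (TCP) lies where the fingers leave the gripper's body, on its centre line; the fingertips stand 78 mm ahead of it and the grasp point (between the pads) lies 60 mm ahead of it; z points along the fingers, y is the line along which they close (so a half turn about z gives the same grasp; the last joint's range is limited). The gripper opens to 91 mm and grips with 3 to 60 N. Pads are 32 mm wide; open, the fingers measure 118 mm over their backs; the gripper's body (76 mm by 178 mm) begins 60 mm behind the grasp point.
Start: joints at [-1.233, 0.32, 1.565, -0, 1.257, -0.02], TCP at [0.201, -0.539, 0.292] pointing down, gripper open.
Joint ranges: [-3.11, 3.11], [-0.84, 2.01], [0.21, 2.61], [-1.34, 4.49], [0.05, 2.63], [-2.56, 2.56]. Speed limits (rad/s): [2.57, 2.57, 3.14, 3.14, 3.14, 3.14].

INTERFACE

Orientations are given as a 3x3 rotation matrix whose columns are the frame's x, y, z axes.
In Python, from bench import arm gives the robot as it stands. The module is installed in compiled form; this text tells all that it offers.
- The arm moves only by the tool apply_moves, never from a script. Its argument "steps" is one flat list of numbers, 7 for each row, row after row: the shift along the tool's x, y, z in mm, then the turn, a rotation vector about the tool's x, y, z in degrees, then the opening, from 0 (shut) to 1 (fully open). A call has 1 to 5 rows; each row shifts and turns the commanded pose from where the row before left it, along the tool's axes as they then stand; what a row does not reach is not made up. A row lasts 1/8 s, in which the tool goes at most 62.5 mm and 10.7 degrees, less where a joint would pass 70% of its speed; a pose out of reach is approached as far as the arm can. A call is refused whole if a number of a shift passes 62.5 or a number of a turn 10.7, either way. A call with a gripper value outside its range is refused whole. The fingers move at their own pace and stop on an object; "force" is the grip in N (left out, the last holds). Time passes only in rows, so rows that do not move let the fingers close. It gives the time, the measured TCP pose, the force, the opening and the grip force at its end, in the units of the state.
- arm.sense(): the state, without advancing time (a new reading comes with each control period).
- arm.get_image(name): name is "scene" or "top" or "wrist"; returns the picture (480x640x3 uint8, blue, green, red); there is no depth.
- arm.camera_model(name): a dict with "camera_matrix" (3x3 intrinsics, pixels), "k1" (the pictures are not rectified: a ray, as slopes to the right and down, at radius r is drawn at 1 + k1 r^2 times it, then the intrinsics apply), "camera_from_world" (4x4, takes a point from world to camera coordinates). Camera axes: x right, y down, z forward; pixel columns grow to the right and rows downward; lengths in m; the calibration is good to about 2 mm. A picture is of the moment at which its call begins: read the wrist's pose just before it. camera_model takes no time and is no camera call; for the wrist camera it gives the pose at the moment of the call.
- arm.job_done(): hands the job in; it is judged then, once.
The state is a dict: "time_s": time; "joint_positions": joint angles; "joint_velocities": joint speeds; "effort": joint torques, N m; "ee_pos": TCP position; "orientation": TCP orientation; "contact_force": force on the tool from outside, world axes, zero at the start; "moment": the same for the moment, N m; "width": finger opening in m; "finger_force": force on a finger pad.
Only numpy, scipy, OpenCV 4.12 (cv2) and the standard library are available. Lean on these libraries where they do the work, as an engineer would, in place of code of your own. Each camera call takes 0.05 s, during which the arm holds its last target. There are 200 camera calls.

TASK

First lift the aluminium levelling beam off the parts tray and lay it flat on the cork mat. Then, using the steel scoop rather than your fingers, move every wooden knob blank from the tray into the open carton (one that spills outside the tray may be picked up by hand), and put the scoop back upright in the empty tray. Once all the knobs are in, fold the carton's short flap down, then the long flap over it, leave the bottle, cup and screwdriver alone, and see that the beam still lies on the mat when you finish.

Things in the scene. Friction and masses are not known exactly. Their poses are not given: they have to be found in the camera images.
- tray: wooden parts tray fixed to the bench, 270 (x) by 172 (y) mm, 45 mm high, origin under its centre, floor 6 mm thick. Side walls (inner faces at y = +-80 mm) are upright; both ends are ramps over the inner width, rising outwards at 45 degrees from the floor at x = +-96 mm to the rim at x = +-135 mm; pieces pushed against the near ramp (-x) ride up it and slide back onto a scoop
- scoop: flat steel bench scoop, 0.2 kg, origin under the centre of its pan, z up, starts upright on the bench. Pan 90 x 90 x 3 mm, mouth with lip at x = -45 mm; side walls (x -27 to +45 mm) and back wall 39 mm high, a roof over the back 36 mm. Upright wooden grip on the roof centred at x = +27 mm, y = 0: 36 mm (x) by 22 mm (y), from z = 39 to 115 mm
- knob1: six-sided dark wooden knob blank, 32 mm across corners (28 mm across flats), 22 mm tall, both rims bevelled by 5 mm, 20 g; origin at the centre of its underside. Starts standing on the tray floor; some of the seven may be absent
- knob2: six-sided dark wooden knob blank, 32 mm across corners (28 mm across flats), 22 mm tall, both rims bevelled by 5 mm, 20 g; origin at the centre of its underside. Starts standing on the tray floor; some of the seven may be absent
- knob3: six-sided dark wooden knob blank, 32 mm across corners (28 mm across flats), 22 mm tall, both rims bevelled by 5 mm, 20 g; origin at the centre of its underside. Starts standing on the tray floor; some of the seven may be absent
- knob4: six-sided dark wooden knob blank, 32 mm across corners (28 mm across flats), 22 mm tall, both rims bevelled by 5 mm, 20 g; origin at the centre of its underside. Starts standing on the tray floor; some of the seven may be absent
- knob5: six-sided dark wooden knob blank, 32 mm across corners (28 mm across flats), 22 mm tall, both rims bevelled by 5 mm, 20 g; origin at the centre of its underside. Starts standing on the tray floor; some of the seven may be absent
- knob6: six-sided dark wooden knob blank, 32 mm across corners (28 mm across flats), 22 mm tall, both rims bevelled by 5 mm, 20 g; origin at the centre of its underside. Starts standing on the tray floor; some of the seven may be absent
- knob7: six-sided dark wooden knob blank, 32 mm across corners (28 mm across flats), 22 mm tall, both rims bevelled by 5 mm, 20 g; origin at the centre of its underside. Starts standing on the tray floor; some of the seven may be absent
- beam: aluminium levelling beam with grey abrasive face on top, 240 mm along its x, 44 mm wide (y), 28 mm high, 0.4 kg, origin at the centre of its underside. It starts lying across the tray on the two long rims (bottom 45 mm above the bench)
- mat: cork mat fixed flat on the bench, 280 mm (x) by 110 mm (y), 4 mm thick, origin at the centre of its underside
- carton: cardboard carton fixed to the bench, 170 mm (x) by 150 mm (y), 85 mm high, walls and floor 4 mm, open at the top, origin at the centre of its underside. A 70 mm short flap is hinged along the top of its -y wall and a 110 mm long flap along the top of its +y wall; both start open, leaning outwards
- short_flap (a joint): hinge angle of the short flap in rad: 0 = closed, level on the carton; pi/2 = upright; more = leaning outwards (limit 2.5). Flap 166 mm along the carton's x, 70 mm from hinge to edge, 4 mm thick. The crease has friction (about 0.03 N m) and the flap stays where it is left
- long_flap (a joint): the same for the long flap, 110 mm from hinge to edge, crease friction about 0.07 N m
- short_flap_hinge (a point): middle of the short flap's crease, 85 mm up at carton y = -75 mm; the closed flap lies with its top 4 mm above this
- long_flap_hinge (a point): middle of the long flap's crease, 90 mm up at carton y = +75 mm; the closed flap lies with its top 4 mm above this
- short_flap_edge (a point): middle of the short flap's free edge
- long_flap_edge (a point): middle of the long flap's free edge
- glue: bystander: yellow glue bottle, 60 mm across, 150 mm tall, standing beyond the work; origin under its centre
- cup: bystander: white ceramic cup, 84 mm across, 90 mm tall; origin under its centre
- driver: bystander: screwdriver lying on the bench to the left beyond the work
Things that resemble listed ones, but are neither listed nor needed, are in the scene too. Leave any green or pink look-alike of the scoop alone. Several things have the shape of the carton; the one meant has the colours described above.

How it is judged:
By the outcome, as a careful person would: the job done as asked, in the order asked, and still so for the second after the job is handed in, with the robot touching nothing.
Of knob1, knob2, knob3, knob4, knob5, knob6, knob7 only 5 to 7 are there at a start; the rules pass over those that are not, and their reading is None.
At some moment in a run one of beam, scoop may be knocked a few centimetres aside while the robot is not near it.
It also fails if it takes over 210 s, if anything falls off the work surface, if the arm or the gripper's body presses on something with over 40 N, if the wrist force passes 120 N, or if a joint passes its speed limit or range.

## Working session

There is one attempt and no reset: what is moved stays moved. The work goes in short steps, Python scripts to look and compute and a tool call to move; the robot and the scene stay as the last step left them, time stands still between calls to the robot, and variables do not carry over. Pictures are saved under pics/ and viewed, at most 14 in all, crops included, and the job is handed in when it is done.

Besides the shell and the picture viewer there is one more tool, called after ">>>" as name(argument=value, ...), one argument or row to a line, values as JSON. apply_moves: Moves the arm, as the interface text tells. Its arguments: {"type":"object","properties":{"steps":{"type":"array"},"force":{"type":"number"}},"required":["steps"]}

```bash
mkdir -p pics; cat > h.py <<'E'
import numpy as np, cv2
from bench import arm
def und(n,uv):
    m=arm.camera_model(n);K=np.array(m["camera_matrix"]);k=m["k1"]
    d=(np.array(uv,float)-K[:2,2])/[K[0,0],K[1,1]]
    s=d.copy()
    for _ in range(20): s=d/(1+k*(s@s))
    return s,np.array(m["camera_from_world"])
def ray(n,uv):
    s,T=und(n,uv);R=T[:3,:3];return -R.T@T[:3,3],R.T@np.array([s[0],s[1],1])
def at(n,uv,z):
    c,d=ray(n,uv);return c+d*(z-c[2])/d[2]
def tri(n1,a,n2,b):
    c1,d1=ray(n1,a);c2,d2=ray(n2,b)
    t=np.linalg.lstsq(np.c_[d1,-d2],c2-c1,rcond=None)[0]
    p,q=c1+d1*t[0],c2+d2*t[1];return (p+q)/2,np.linalg.norm(p-q)
def proj(n,P):
    m=arm.camera_model(n);K=np.array(m["camera_matrix"]);T=np.array(m["camera_from_world"])
    p=T[:3,:3]@np.array(P,float)+T[:3,3];s=p[:2]/p[2];s=s*(1+m["k1"]*(s@s));return K[:2,:2]@s+K[:2,2]
def snap(n,f):
    im=arm.get_image(n);cv2.imwrite(f"pics/{f}.png",im);return im
def st():
    s=arm.sense();print(s["time_s"],np.round(s["ee_pos"],4),np.round(s["orientation"],3).tolist(),"w",s["width"],"F",np.round(s["contact_force"],1),s["finger_force"])
    return s
E
python3 - <<'E'
from h import *
snap("scene","s0");snap("top","t0");st()
for n in("scene","top","wrist"):
    m=arm.camera_model(n);print(n,np.round(m["camera_from_world"],3).tolist(),m["k1"],m["camera_matrix"][0][0])
E
```

```text
0.1 [ 0.2012 -0.5383  0.2915] [[0.937, 0.35, -0.001], [0.35, -0.937, 0.002], [0.0, -0.002, -1.0]] w 0.09070147079605653 F [0.3 0.1 0.4] 0.0
scene [[0.63, 0.777, 0.002, -0.316], [0.493, -0.398, -0.774, -0.188], [-0.6, 0.489, -0.633, 1.637], [0.0, 0.0, 0.0, 1.0]] -0.06590545188774116 576.7050314195618
top [[0.006, -1.0, -0.019, -0.001], [-0.997, -0.004, -0.077, 0.502], [0.077, 0.02, -0.997, 1.525], [0.0, 0.0, 0.0, 1.0]] -0.14704629741365233 594.6348609377358
wrist [[0.35, -0.937, -0.001, -0.574], [-0.897, -0.336, 0.287, -0.032], [-0.27, -0.099, -0.958, 0.392], [0.0, 0.0, 0.0, 1.0]] -0.056772311474654495 363.2494699606374
```

View pics/s0.png

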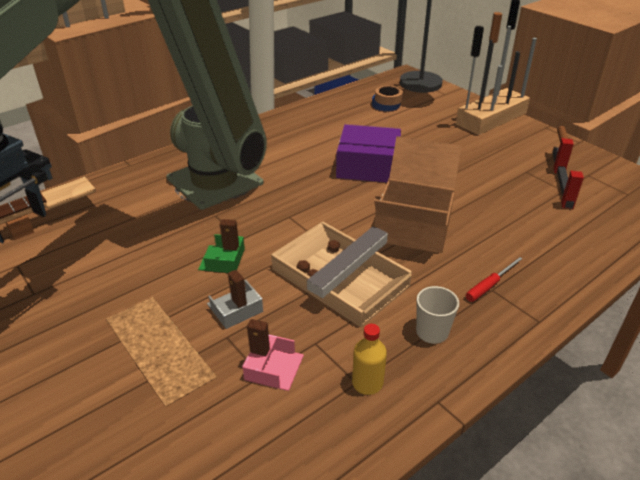

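View pics/t0.png

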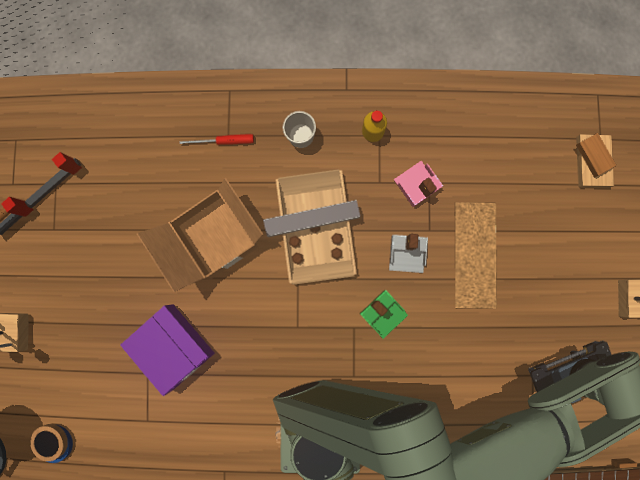

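Scene: the grey steel scoop is at top (409,253). Its look-alikes are pink at (418,183) and green at (384,313). The brown open carton is at (215,235), with the purple closed box at (167,350) as its look-alike. The tray is at (316,227), the beam at (313,218) and the mat at (476,255). I choose the grey scoop and the brown carton, and check them in one close crop.

```bash
python3 - <<'E'
from h import *
im=cv2.imread("pics/t0.png")
c=cv2.resize(im[165:315,130:450],None,fx=2.5,fy=2.5,interpolation=cv2.INTER_CUBIC);cv2.imwrite("pics/c0.png",c)
hsv=cv2.cvtColor(im,cv2.COLOR_BGR2HSV)
def rect(mask,box):
    x0,y0,x1,y1=box;m=np.zeros_like(mask);m[y0:y1,x0:x1]=mask[y0:y1,x0:x1]
    cs=cv2.findContours(m,0,2)[0];k=max(cs,key=cv2.contourArea);r=cv2.minAreaRect(k);return cv2.boxPoints(r),r
grey=((hsv[...,1]<60)&(hsv[...,2]>60)).astype(np.uint8)*255
for nm,box,z in(("beam",(255,190,370,245),.073),("scoop",(380,225,435,280),.02)):
    b,r=rect(grey,box);P=np.array([at("top",q,z) for q in b]);print(nm,r,np.round(P,3).tolist(),P.mean(0),[np.linalg.norm(P[i]-P[i-1]) for i in range(2)])
cork=((hsv[...,2]>130)&(hsv[...,1]>70)).astype(np.uint8)*255
cork=cv2.morphologyEx(cork,3,np.ones((7,7)));b,r=rect(cork,(445,190,510,320));P=np.array([at("top",q,.004) for q in b]);print("mat",r,np.round(P,3).tolist(),P.mean(0),[np.linalg.norm(P[i]-P[i-1]) for i in range(2)])
b,r=rect(cork,(262,160,365,290));P=np.array([at("top",q,.045) for q in b]);print("tray",r,np.round(P,3).tolist(),P.mean(0),[np.linalg.norm(P[i]-P[i-1]) for i in range(2)])
E
```

```text
beam ((311.3021240234375, 218.05230712890625), (17.480194091796875, 95.53329467773438), 78.2065658569336) [[0.548, 0.148, 0.073], [0.598, -0.088, 0.073], [0.555, -0.097, 0.073], [0.505, 0.138, 0.073]] [0.55136465 0.02540177 0.073     ] [np.float64(0.0443226959680738), np.float64(0.2408468731912638)]
scoop ((408.12054443359375, 253.43234252929688), (36.50753402709961, 35.817264556884766), 4.39870548248291) [[0.423, -0.174, 0.02], [0.516, -0.181, 0.02], [0.509, -0.276, 0.02], [0.416, -0.268, 0.02]] [ 0.46618756 -0.22455231  0.02      ] [np.float64(0.09476406094002385), np.float64(0.09301316568256984)]
mat ((477.0, 254.5), (129.0, 64.0), 90.0) [[0.636, -0.326, 0.004], [0.637, -0.499, 0.004], [0.295, -0.493, 0.004], [0.296, -0.323, 0.004]] [ 0.46593835 -0.41019062  0.004     ] [np.float64(0.33964384535366293), np.float64(0.17295849259710444)]
tray ((313.0, 224.5), (129.0, 102.0), 90.0) [[0.706, 0.156, 0.045], [0.706, -0.109, 0.045], [0.374, -0.109, 0.045], [0.372, 0.151, 0.045]] [0.53951624 0.02220085 0.045     ] [np.float64(0.33357083815729305), np.float64(0.264430760524005)]
```

View pics/c0.png

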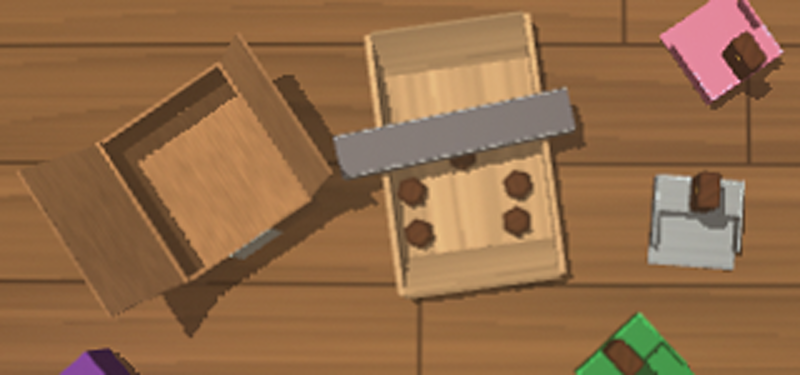

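The crop confirms the choice: the grey steel scoop has its grip on the far side (crop 706,190) and its mouth toward the robot. The brown carton has its long flap on the left and its short flap on the right. Five knobs are visible at crop (413,190), (420,235), (518,183), (516,220) and (461,160), the last one partly under the beam.

```bash
cat >> h.py <<'E'
from scipy.spatial.transform import Rotation as Ro
def down(yaw): # tool down, tool y at azimuth yaw(deg)
    a=np.radians(yaw);y=np.array([np.cos(a),np.sin(a),0]);z=np.array([0,0,-1.]);return np.c_[np.cross(y,z),y,z]
def go(P,R):
    s=arm.sense();R0=np.array(s["orientation"]);d=R0.T@(np.array(P)-s["ee_pos"])*1000;w=np.degrees(Ro.from_matrix(R0.T@R).as_rotvec())
    print("shift",np.round(d,1),"turn",np.round(w,1));return d,w
E
python3 - <<'E'
from h import *
f=lambda p:(p[0]/2.5+130,p[1]/2.5+165)
def fit(pts,z,nm):
    P=np.array([at("top",f(p),z) for p in pts]);print(nm,np.round(P,3).tolist(),"c",P.mean(0).round(4))
    for i in range(4):
        d=P[(i+1)%4]-P[i];print("  len",np.linalg.norm(d).round(4),"az",np.degrees(np.arctan2(d[1],d[0])).round(1))
fit([(402,298),(568,278),(533,12),(365,36)],.045,"tray -x+y,-x-y,+x-y,+x+y")
fit([(190,280),(310,195),(220,65),(100,143)],.087,"carton")
im=cv2.imread("pics/t0.png")[185:330,440:515].astype(int)
# mat: cork is brighter/yellower than bench: use edges along central lines
g=im.sum(2);print(g[70,::2].tolist());print(g[::3,36].tolist())
go([.551,.025,.25],down(12))
for a,b in[((240,36),(332,175)),((20,172),(112,315))]:
  for p in(a,b):
    for z in(.10,.13,.15): print("flap",p,z,at("top",f(p),z).round(3))
E
```

```text
tray -x+y,-x-y,+x-y,+x+y [[0.385, 0.077, 0.045], [0.406, -0.091, 0.045], [0.68, -0.055, 0.045], [0.655, 0.118, 0.045]] c [0.5315 0.0123 0.045 ]
  len 0.1701 az -82.8
  len 0.2762 az 7.5
  len 0.1753 az 98.3
  len 0.2728 az -171.4
carton [[0.401, 0.287, 0.087], [0.487, 0.167, 0.087], [0.618, 0.261, 0.087], [0.538, 0.382, 0.087]] c [0.511  0.2742 0.087 ]
  len 0.1471 az -54.4
  len 0.1609 az 35.5
  len 0.1449 az 123.2
  len 0.1671 az -145.3
[310, 310, 309, 312, 309, 308, 309, 286, 377, 360, 426, 390, 426, 446, 370, 410, 371, 366, 383, 379, 408, 364, 420, 404, 392, 351, 354, 398, 279, 309, 309, 308, 306, 307, 308, 308, 308, 306]
[306, 315, 310, 312, 299, 305, 389, 424, 382, 334, 376, 403, 364, 418, 429, 392, 408, 410, 361, 359, 343, 387, 373, 363, 394, 387, 393, 396, 403, 400, 352, 342, 394, 357, 438, 429, 374, 414, 406, 365, 368, 258, 315, 310, 304, 306, 306, 281, 272]
shift [ 524.9 -405.1   42.2] turn [ -0.1  -0.1 -81.5]
flap (240, 36) 0.1 [0.645 0.239 0.1  ]
flap (240, 36) 0.13 [0.64  0.233 0.13 ]
flap (240, 36) 0.15 [0.636 0.229 0.15 ]
flap (332, 175) 0.1 [0.506 0.144 0.1  ]
flap (332, 175) 0.13 [0.503 0.14  0.13 ]
flap (332, 175) 0.15 [0.502 0.138 0.15 ]
flap (20, 172) 0.1 [0.508 0.46  0.1  ]
flap (20, 172) 0.13 [0.505 0.45  0.13 ]
flap (20, 172) 0.15 [0.503 0.444 0.15 ]
flap (112, 315) 0.1 [0.365 0.362 0.1  ]
flap (112, 315) 0.13 [0.366 0.354 0.13 ]
flap (112, 315) 0.15 [0.366 0.349 0.15 ]
```

>>> apply_moves(
  steps=[48,-37,4,0,0,0,1,48,-37,4,0,0,0,1,48,-37,4,0,0,0,1,48,-37,4,0,0,0,1,48,-37,4,0,0,0,1],
)

```text
time_s: 0.72
ee_pos: [0.362, -0.2795, 0.2719]
orientation: [[0.937, 0.35, 0.0], [0.35, -0.937, 0.0], [0.0, -0.0, -1.0]]
contact_force: [1.1, -0.4, 0.5]
width: 0.091
finger_force: 0.0
```

>>> apply_moves(
  steps=[48,-37,4,0,0,0,1,48,-37,4,0,0,0,1,48,-37,4,0,0,0,1,48,-37,4,0,0,0,1,48,-37,4,0,0,0,1],
)

```text
time_s: 1.35
ee_pos: [0.5221, -0.022, 0.2519]
orientation: [[0.937, 0.351, -0.0], [0.351, -0.937, -0.0], [-0.0, 0.0, -1.0]]
contact_force: [0.1, -1.0, 0.3]
width: 0.091
finger_force: 0.0
```

>>> apply_moves(
  steps=[45,-35,2,0,0,0,1,0,0,0,0,0,-10.2,1,0,0,0,0,0,-10.2,1,0,0,0,0,0,-10.2,1,0,0,0,0,0,-10.2,1],
)

```text
time_s: 1.98
ee_pos: [0.5511, 0.0247, 0.2497]
orientation: [[0.475, 0.88, -0.001], [0.88, -0.475, -0.0], [-0.001, -0.001, -1.0]]
contact_force: [0.9, -0.4, 0.7]
width: 0.091
finger_force: 0.0
```

>>> apply_moves(
  steps=[0,0,0,0,0,-10.2,1,0,0,0,0,0,-10.2,1,0,0,0,0,0,-10.2,1,0,0,0,0,0,-10.2,1,0,0,0,0,0,0,1],
)

```text
time_s: 2.6
ee_pos: [0.5511, 0.0246, 0.2499]
orientation: [[-0.208, 0.978, -0.001], [0.978, 0.208, -0.0], [0.0, -0.001, -1.0]]
contact_force: [-0.9, -0.4, -0.3]
width: 0.091
finger_force: 0.0
```

```bash
python3 - <<'E'
from h import *
s=st();print(np.round(s["joint_positions"],2))
im=snap("wrist","w1")
hsv=cv2.cvtColor(im,cv2.COLOR_BGR2HSV)
m=((hsv[...,1]<50)&(hsv[...,2]>60)).astype(np.uint8)*255
cs=sorted(cv2.findContours(m,0,2)[0],key=cv2.contourArea)[-4:]
for k in cs: print(cv2.contourArea(k),cv2.minAreaRect(k))
c0=[475.5,255.5];print("mat",[at("top",p,.004).round(4).tolist() for p in[(455.5,203),(496,203),(496,308),(455.5,308),c0]])
go([.551,.025,.12],down(12))
E
```

```text
2.6 [0.5511 0.0246 0.2499] [[-0.208, 0.978, -0.001], [0.978, 0.208, -0.0], [0.0, -0.001, -1.0]] w 0.09099953166820532 F [-0.9 -0.4 -0.3] 0.0
[ 0.02  0.31  1.68 -0.    1.14 -0.19]
587.5 ((606.0, 266.0), (96.0, 66.0), 90.0)
1777.0 ((220.40469360351562, 403.89715576171875), (56.90410614013672, 44.49644470214844), 13.495734214782715)
11457.0 ((322.5, 355.0), (38.0, 395.0), 90.0)
14315.5 ((326.0, 206.0), (256.0, 62.0), 90.0)
mat [[0.601, -0.3534, 0.004], [0.6018, -0.4625, 0.004], [0.3242, -0.4584, 0.004], [0.3245, -0.3507, 0.004], [0.4621, -0.4049, 0.004]]
shift [  0.4   0.  129.9] turn [-0.  -0.  -0.1]
```

View pics/w1.png

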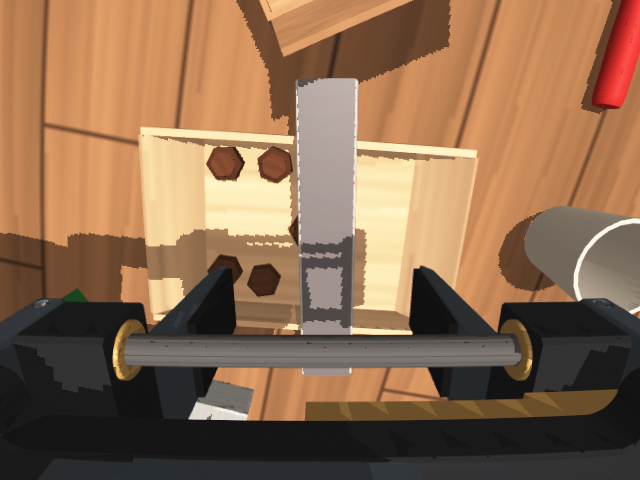

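Wrist view: the beam lies centred and straight between the open fingers (326,206). Five knobs are visible at (225,163), (275,164), (228,268), (264,280), and (293,230) half under the beam. I now descend and grip.

>>> apply_moves(
  steps=[0,0,45,0,0,0,1,0,0,45,0,0,0,1,0,0,40,0,0,0,1,0,0,0,0,0,0,0.3,0,0,0,0,0,0,0.3],
  force=30,
)

```text
time_s: 3.28
ee_pos: [0.5523, 0.0247, 0.1215]
orientation: [[-0.209, 0.978, 0.002], [0.978, 0.209, -0.0], [-0.0, 0.002, -1.0]]
contact_force: [0.6, -0.0, 1.1]
width: 0.0743
finger_force: 0.0
```

>>> apply_moves(
  steps=[0,0,0,0,0,0,0.3,0,0,0,0,0,0,0.3,0,0,-40,0,0,0,0.3,0,0,-50,0,0,0,0.3,0,0,-50,0,0,0,0.3],
)

```text
time_s: 3.9
ee_pos: [0.5511, 0.0246, 0.2624]
orientation: [[-0.209, 0.978, 0.001], [0.978, 0.209, -0.0], [-0.0, 0.001, -1.0]]
contact_force: [1.2, -0.0, -0.8]
width: 0.0276
finger_force: 0.0
```

```bash
python3 - <<'E'
from h import *
s=st();print(np.round(s["joint_positions"],2))
go([.462,-.4065,.26],down(90)); go([.462,-.4065,.26],down(-90))
im=snap("top","t1")
E
```

```text
3.9 [0.5511 0.0246 0.2624] [[-0.209, 0.978, 0.001], [0.978, 0.209, -0.0], [-0.0, 0.001, -1.0]] w 0.027624172590765272 F [ 1.2 -0.  -0.8] 0.0
[ 0.02  0.3   1.67 -0.    1.17 -0.19]
shift [-402.9 -177.4    2.4] turn [  0.    0.1 -77.9]
shift [-402.9 -177.4    2.4] turn [ 1.000e-01 -0.000e+00  1.021e+02]
```

View pics/t1.png

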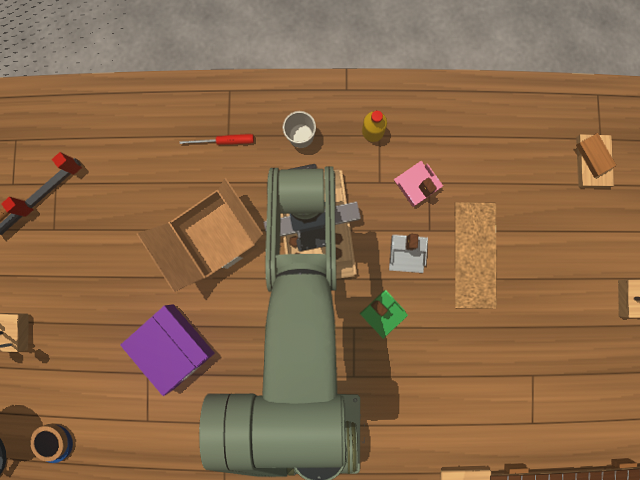

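The top view shows the beam still on the tray at (318,218); the fingers had not closed in time. I repeat the grasp with longer waits.

>>> apply_moves(
  steps=[0,0,0,0,0,0,1,0,0,0,0,0,0,1,0,0,0,0,0,0,1,0,0,0,0,0,0,1,0,0,0,0,0,0,1],
)

```text
time_s: 4.58
ee_pos: [0.5512, 0.0246, 0.2597]
orientation: [[-0.21, 0.978, -0.001], [0.978, 0.21, -0.0], [0.0, -0.001, -1.0]]
contact_force: [-0.4, 0.3, 0.1]
width: 0.0743
finger_force: 0.0
```

>>> apply_moves(
  steps=[0,0,2,0,0,0,1,0,0,0,0,0,0,1,0,0,50,0,0,0,1,0,0,50,0,0,0,1,0,0,40,0,0,0,1],
)

```text
time_s: 5.2
ee_pos: [0.5508, 0.0246, 0.1166]
orientation: [[-0.21, 0.978, -0.001], [0.978, 0.21, -0.0], [0.0, -0.001, -1.0]]
contact_force: [-0.1, 0.3, 0.4]
width: 0.091
finger_force: 0.0
```

>>> apply_moves(
  steps=[0,0,0,0,0,0,0.3,0,0,0,0,0,0,0.3,0,0,0,0,0,0,0.3,0,0,0,0,0,0,0.3,0,0,0,0,0,0,0.3],
)

```text
time_s: 5.82
ee_pos: [0.5509, 0.0245, 0.1189]
orientation: [[-0.21, 0.978, -0.001], [0.978, 0.21, -0.0], [-0.0, -0.001, -1.0]]
contact_force: [-3.1, -0.8, 2.6]
width: 0.0441
finger_force: 1.4
```

>>> apply_moves(
  steps=[0,0,0,0,0,0,0.3,0,0,0,0,0,0,0.3,0,0,0,0,0,0,0.3],
)

```text
time_s: 6.2
ee_pos: [0.5509, 0.0245, 0.1189]
orientation: [[-0.21, 0.978, -0.001], [0.978, 0.21, -0.0], [-0.0, -0.001, -1.0]]
contact_force: [-2.6, 0.0, 5.8]
width: 0.0435
finger_force: 30.0
```

>>> apply_moves(
  steps=[0,0,-20,0,0,0,0.3,0,0,-40,0,0,0,0.3,0,0,-50,0,0,0,0.3,0,0,-40,0,0,0,0.3],
)

```text
time_s: 6.7
ee_pos: [0.5513, 0.0247, 0.2695]
orientation: [[-0.21, 0.978, 0.001], [0.978, 0.21, 0.0], [-0.0, 0.001, -1.0]]
contact_force: [0.4, -0.1, -2.8]
width: 0.044
finger_force: 30.0
```

>>> apply_moves(
  steps=[-50,-22,0,0,0,0,0.3,-50,-22,0,0,0,0,0.3,-50,-22,0,0,0,0,0.3,-50,-22,0,0,0,0,0.3,-50,-22,0,0,0,0,0.3],
)

```text
time_s: 7.32
ee_pos: [0.4954, -0.2444, 0.2675]
orientation: [[-0.21, 0.978, -0.001], [0.978, 0.21, 0.0], [0.001, -0.0, -1.0]]
contact_force: [0.5, 0.7, -2.4]
width: 0.044
finger_force: 30.0
```

>>> apply_moves(
  steps=[-50,-22,0,0,0,0,0.3,-50,-22,0,0,0,0,0.3,-53,-23,0,0,0,0,0.3,0,0,0,0,0,10.2,0.3,0,0,0,0,0,10.2,0.3],
)

```text
time_s: 7.95
ee_pos: [0.462, -0.4073, 0.2669]
orientation: [[0.152, 0.988, -0.001], [0.988, -0.152, 0.002], [0.001, -0.002, -1.0]]
contact_force: [0.9, 0.5, -3.1]
width: 0.0438
finger_force: 30.0
```

>>> apply_moves(
  steps=[0,0,0,0,0,10.2,0.3,0,0,0,0,0,10.2,0.3,0,0,0,0,0,10.2,0.3,0,0,0,0,0,10.2,0.3,0,0,0,0,0,10.2,0.3],
)

```text
time_s: 8.57
ee_pos: [0.4625, -0.4063, 0.2672]
orientation: [[0.863, 0.505, -0.001], [0.505, -0.863, 0.001], [-0.0, -0.001, -1.0]]
contact_force: [-0.7, -0.1, -3.8]
width: 0.0438
finger_force: 30.0
```

>>> apply_moves(
  steps=[0,0,0,0,0,10.2,0.3,0,0,0,0,0,10.2,0.3,0,0,0,0,0,10.2,0.3,0,0,40,0,0,0,0.3,0,0,40,0,0,0,0.3],
)

```text
time_s: 9.2
ee_pos: [0.4626, -0.4064, 0.1869]
orientation: [[1.0, 0.002, 0.0], [0.002, -1.0, -0.0], [0.0, 0.0, -1.0]]
contact_force: [-0.0, 0.7, -3.9]
width: 0.044
finger_force: 30.0
```

```bash
python3 - <<'E'
from h import *
s=st();print(np.round(s["joint_positions"],2))
go([.462,-.4065,.080],down(-90.7))
E
```

```text
9.2 [ 0.4626 -0.4064  0.1869] [[1.0, 0.002, 0.0], [0.002, -1.0, -0.0], [0.0, 0.0, -1.0]] w 0.044041334218375354 F [-0.   0.7 -3.9] 29.999433159828186
[-0.74  0.46  1.62  0.    1.06  0.83]
shift [ -0.7   0.  106.9] turn [ 0.  -0.   0.8]
```

>>> apply_moves(
  steps=[0,0,50,0,0,0.8,0.3,0,0,45,0,0,0,0.3,0,0,10,0,0,0,0.3,0,0,2,0,0,0,0.3,0,0,0,0,0,0,0.3],
)

```text
time_s: 9.82
ee_pos: [0.4617, -0.4056, 0.0827]
orientation: [[1.0, -0.012, -0.002], [-0.012, -1.0, 0.002], [-0.002, -0.002, -1.0]]
contact_force: [-5.5, 3.1, 5.2]
width: 0.0438
finger_force: 36.4
```

>>> apply_moves(
  steps=[0,0,0,0,0,0,0.75,0,0,0,0,0,0,0.75,0,0,0,0,0,0,0.75,0,0,0,0,0,0,0.75],
)

```text
time_s: 10.32
ee_pos: [0.4638, -0.4083, 0.0827]
orientation: [[1.0, -0.012, 0.003], [-0.012, -1.0, -0.004], [0.003, 0.004, -1.0]]
contact_force: [-0.7, -2.9, 6.4]
width: 0.0687
finger_force: 3.0
```

>>> apply_moves(
  steps=[0,0,-30,0,0,0,0.9,0,0,-50,0,0,0,0.9,0,0,-50,0,0,0,0.9,0,0,-50,0,0,0,0.9,0,0,0,0,0,0,0.9],
)

```text
time_s: 10.95
ee_pos: [0.4642, -0.4076, 0.2659]
orientation: [[1.0, -0.012, 0.007], [-0.012, -1.0, -0.006], [0.007, 0.006, -1.0]]
contact_force: [-0.1, -0.3, -0.3]
width: 0.0819
finger_force: 0.0
```

```bash
python3 - <<'E'
from h import *
s=st();print(np.round(s["joint_positions"],2))
a=snap("top","t2");b=snap("scene","s2")
cv2.imwrite("pics/c2.png",np.hstack([cv2.resize(a[160:340,240:540],None,fx=1.33,fy=1.33),cv2.resize(b[200:380,200:500],None,fx=1.33,fy=1.33)]))
h=cv2.cvtColor(a,cv2.COLOR_BGR2HSV)
dark=((h[...,2]<115)&(h[...,1]>90)).astype(np.uint8)*255
for nm,(x0,y0,x1,y1) in dict(grip=(395,225,430,260),knobs=(285,175,350,280)).items():
    for k in cv2.findContours(dark[y0:y1,x0:x1],0,2)[0]:
        A=cv2.contourArea(k)
        if A>20:
            r=cv2.minAreaRect(k);c=np.array(r[0])+[x0,y0]
            print(nm,A,c.round(1),np.round(r[1],1),r[2],at("top",c,.115 if nm=="grip" else .028).round(3))
E
```

```text
10.95 [ 0.4642 -0.4076  0.2659] [[1.0, -0.012, 0.007], [-0.012, -1.0, -0.006], [0.007, 0.006, -1.0]] w 0.08187256146749446 F [-0.1 -0.3 -0.3] 0.0
[-0.74  0.4   1.51  0.    1.22  0.84]
grip 142.5 [411.9 241.4] [11.  15.5] 4.763641834259033 [ 0.49  -0.222  0.115]
knobs 84.0 [297. 258.] [10. 12.] 90.0 [0.453 0.063 0.028]
knobs 75.5 [336.5 253.5] [11.  9.] 90.0 [ 0.465 -0.039  0.028]
knobs 84.0 [294.6 241.3] [12.1  9.8] 26.56505012512207 [0.496 0.07  0.028]
knobs 77.5 [337. 239.] [10. 10.] 90.0 [ 0.502 -0.04   0.028]
knobs 77.0 [315. 227.] [10. 10.] 90.0 [0.533 0.017 0.028]
knobs 23.0 [348.4 196.7] [44.4  5.2] 81.8698959350586 [ 0.613 -0.069  0.028]
```

View pics/c2.png

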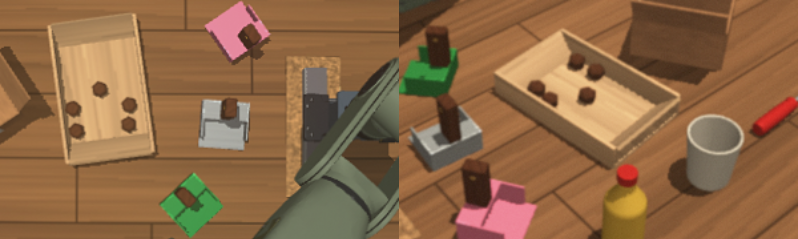

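The crop shows the beam lying flat on the mat (315,100), exactly five knobs in the tray, and the steel scoop in its original place. Next I go to the scoop grip.

>>> apply_moves(
  steps=[9,-60,0,0,0,0,1,9,-60,0,0,0,0,1,10,-60,0,0,0,0,1,0,0,0,0,0,-10.6,1,0,0,0,0,0,-10.6,1],
)

```text
time_s: 11.68
ee_pos: [0.4923, -0.2253, 0.259]
orientation: [[0.934, 0.358, -0.004], [0.358, -0.934, 0.002], [-0.003, -0.003, -1.0]]
contact_force: [-0.7, 0.5, -0.3]
width: 0.0913
finger_force: 0.0
```

>>> apply_moves(
  steps=[0,0,0,0,0,-10.6,1,0,0,0,0,0,-10.6,1,0,0,0,0,0,-10.6,1,0,0,0,0,0,-10.6,1,0,0,0,0,0,-10.6,1],
)

```text
time_s: 12.3
ee_pos: [0.4921, -0.2264, 0.2588]
orientation: [[0.278, 0.961, -0.004], [0.961, -0.278, 0.002], [0.001, -0.005, -1.0]]
contact_force: [-0.2, -0.1, 0.1]
width: 0.0913
finger_force: 0.0
```

>>> apply_moves(
  steps=[0,0,0,0,0,-10.6,1,0,0,0,0,0,0,1],
)

```text
time_s: 12.55
ee_pos: [0.4922, -0.2265, 0.2592]
orientation: [[0.105, 0.994, -0.004], [0.994, -0.105, 0.002], [0.001, -0.004, -1.0]]
contact_force: [0.2, 0.1, -0.5]
width: 0.0908
finger_force: 0.0
```

```bash
python3 - <<'E'
from h import *
s=st();print(np.round(s["joint_positions"],2))
im=snap("wrist","w3")
h=cv2.cvtColor(im,cv2.COLOR_BGR2HSV)
dark=((h[...,2]<115)&(h[...,1]>90)).astype(np.uint8)*255
g=((h[...,1]<50)&(h[...,2]>110)).astype(np.uint8)*255
for nm,m in(("dark",dark),("grey",g)):
  for k in cv2.findContours(m,0,2)[0]:
    if cv2.contourArea(k)>500:
        r=cv2.minAreaRect(k);print(nm,cv2.contourArea(k),np.round(r[0]),np.round(r[1]),r[2])
print(proj("wrist",[.492,-.2255,.115]))
a=arm.get_image("top");h=cv2.cvtColor(a,cv2.COLOR_BGR2HSV)
E
```

```text
12.55 [ 0.4922 -0.2265  0.2592] [[0.105, 0.994, -0.004], [0.994, -0.105, 0.002], [0.001, -0.004, -1.0]] w 0.09076765896289542 F [ 0.2  0.1 -0.5] 0.0
[-0.45  0.29  1.69  0.    1.16 -0.35]
dark 2152.0 [507. 277.] [86. 53.] 46.73570251464844
dark 908.0 [372. 275.] [74. 18.] 86.633544921875
dark 594.0 [269. 286.] [96. 74.] 90.0
dark 1479.0 [327. 244.] [51. 52.] 87.70938873291016
dark 2538.0 [106. 162.] [57. 77.] 90.0
dark 1707.5 [152. 159.] [135.  72.] 71.56505584716797
dark 554.5 [601. 113.] [21. 61.] 11.888657569885254
grey 17860.5 [322. 376.] [ 75. 394.] 90.0
grey 6072.0 [299. 220.] [89. 96.] 88.5497817993164
grey 4556.0 [487. 225.] [82. 92.] 55.304847717285156
grey 3334.0 [342.  25.] [ 24. 284.] 75.17352294921875
[322.04113802 254.76201232]
```

View pics/w3.png

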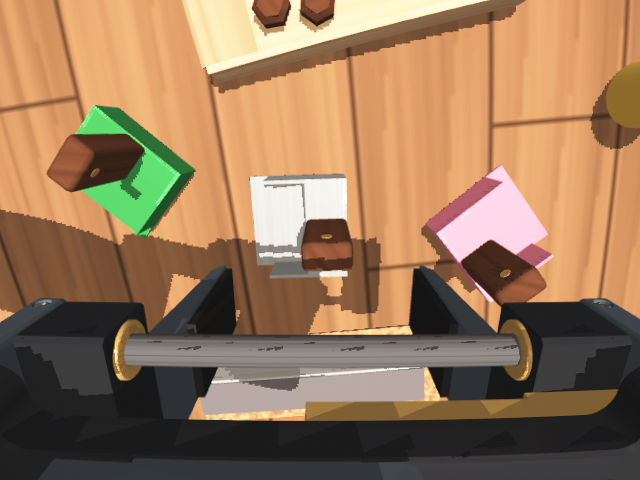

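Wrist view: the grey scoop is between the fingers with its grip top at about (327,236). The green (130,165) and pink (490,225) look-alikes are well apart.

```bash
python3 - <<'E'
from h import *
p=at("wrist",(327,236),.115);print(p, [at("wrist",q,.003).round(4).tolist() for q in((250,178),(346,175))])
go([p[0],p[1],.157],down(-4.5))
E
```

```text
[ 0.49699349 -0.21271716  0.115     ] [[0.4274, -0.1793, 0.003], [0.5191, -0.1862, 0.003]]
shift [ 14.2   3.3 102.9] turn [-0.1 -0.1 -1.6]
```

```bash
python3 - <<'E'
from h import *
c,_=ray("wrist",(320,240));print(c)
print("nadir",proj("wrist",[c[0],c[1],0.0]))
o=np.array([.4689,-.2276]);a=np.radians(-4.3);R=np.array([[np.cos(a),-np.sin(a)],[np.sin(a),np.cos(a)]])
for z in(.039,.115):
    print(z,[proj("wrist",[*(o+R@np.array(q)),z]).round().tolist() for q in((.009,.011),(.045,.011),(.045,-.011),(.009,-.011))])
im=cv2.imread("pics/w3.png");cv2.imwrite("pics/c3.png",cv2.resize(im[160:300,220:400],None,fx=3.5,fy=3.5))
E
```

```text
[ 0.50138887 -0.14516757  0.35249682]
nadir [323.01262808 132.68491592]
0.039 [[306.0, 220.0], [347.0, 218.0], [347.0, 242.0], [307.0, 243.0]]
0.115 [[301.0, 245.0], [354.0, 244.0], [354.0, 274.0], [303.0, 275.0]]
```

View pics/c3.png

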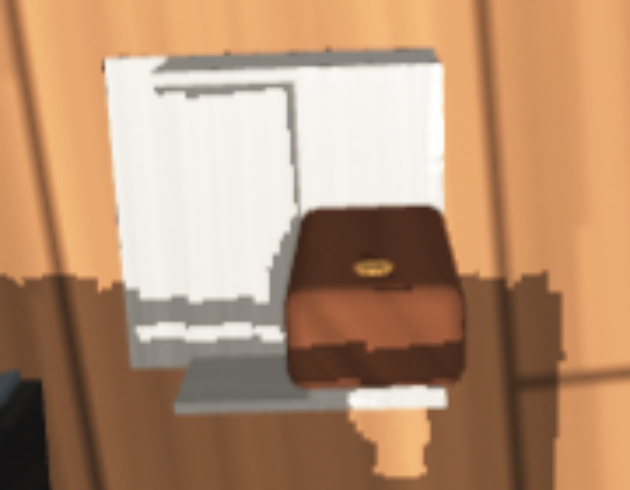

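The crop shows the side face with a brass dot on top and the true grip top below it, at px (302–352, 241–270), centre (327,256). That agrees with the pan-based prediction.

```bash
python3 - <<'E'
from h import *
p=at("wrist",(327,256),.115);print(p)
go([p[0],p[1],.157],down(-4.5))
E
```

```text
[ 0.49553272 -0.22701389  0.115     ]
shift [ -0.2   3.3 102.9] turn [-0.1 -0.1 -1.6]
```

>>> apply_moves(
  steps=[0,3,50,0,0,-1.6,1,0,0,50,0,0,0,1,0,0,3,0,0,0,1,0,0,0,0,0,0,0.2,0,0,0,0,0,0,0.2],
  force=55,
)

```text
time_s: 13.28
ee_pos: [0.497, -0.2278, 0.1604]
orientation: [[0.075, 0.997, 0.004], [0.997, -0.075, -0.002], [-0.002, 0.004, -1.0]]
contact_force: [-0.0, 0.2, -0.8]
width: 0.0737
finger_force: 0.0
```

>>> apply_moves(
  steps=[0,0,0,0,0,0,0.2,0,0,0,0,0,0,0.2,0,0,0,0,0,0,0.2,0,0,0,0,0,0,0.2,0,0,0,0,0,0,0.2],
)

```text
time_s: 13.9
ee_pos: [0.4958, -0.2272, 0.1583]
orientation: [[0.075, 0.997, -0.0], [0.997, -0.075, -0.0], [-0.0, -0.0, -1.0]]
contact_force: [0.1, -0.0, 1.6]
width: 0.0357
finger_force: 54.9
```

>>> apply_moves(
  steps=[0,0,0,0,0,0,0.2,0,0,0,0,0,0,0.2,0,0,0,0,0,0,0.2],
)

```text
time_s: 14.28
ee_pos: [0.4958, -0.2272, 0.1583]
orientation: [[0.075, 0.997, -0.0], [0.997, -0.075, -0.0], [-0.0, -0.0, -1.0]]
contact_force: [-1.2, -0.5, 2.0]
width: 0.0356
finger_force: 54.9
```

```bash
python3 - <<'E'
from h import *
st()
E
```

```text
14.275 [ 0.4958 -0.2272  0.1583] [[0.075, 0.997, -0.0], [0.997, -0.075, -0.0], [-0.0, -0.0, -1.0]] w 0.035613012869033886 F [-1.2 -0.5  2. ] 54.925546646118164
```

```bash
cat >> h.py <<'E'
TC=np.array([.5315,.0123]);TY=8.2
def ry(p):return Ro.from_euler('y',p,degrees=True).as_matrix()
def rz(a):return Ro.from_euler('z',a,degrees=True).as_matrix()
OFF=np.array([.027,0,.1583]);LIP=np.array([-.045,0,0])
def scoop(lip,yaw,p): # world lip pos -> TCP pose
    Rs=rz(yaw)@ry(p);T=np.array(lip)+Rs@(OFF-LIP);return T,np.c_[Rs[:,1],Rs[:,0],-Rs[:,2]]
def tray(tx,ty,z): 
    q=rz(TY)@np.array([tx,ty,0]);return np.array([TC[0]+q[0],TC[1]+q[1],z])
def plan(wps,start=None,mm=60,dg=10.6):
    s=arm.sense();P,R=(np.array(s["ee_pos"]),np.array(s["orientation"])) if start is None else start
    for T,Q in wps:
        d=R.T@(T-P)*1000;w=np.degrees(Ro.from_matrix(R.T@Q).as_rotvec())
        n=max(int(np.ceil(max(np.linalg.norm(d)/mm,np.linalg.norm(w)/dg))),1)
        print(n,"rows of",(R.T@(T-P)*1000/n).round(1) if np.linalg.norm(w)<.5 else "",end=" ")
        if np.linalg.norm(w)<.5: print((w/n).round(2));P,R=T,Q;continue
        print()
        for i in range(1,n+1):
            Ti=P0+(T-P0)*(i)/n if i>1 else P+(T-P)/n
            if i==1:P0=P.copy();R0=R.copy()
            Ri=R0@Ro.from_rotvec(np.radians(w*i/n)).as_matrix()
            print("   ",(R.T@(Ti-P)*1000).round(1),np.degrees(Ro.from_matrix(R.T@Ri).as_rotvec()).round(1));P,R=Ti,Ri
    return P,R
def lipnow():
    s=arm.sense();R=np.array(s["orientation"]);Rs=np.c_[R[:,1],R[:,0],-R[:,2]];L=np.array(s["ee_pos"])+Rs@(LIP-OFF)
    q=rz(-TY)@np.array([L[0]-TC[0],L[1]-TC[1],0]);print("lip tray",(q[:2]*1000).round(1),"z",round(L[2]*1000,1),"pitch",np.degrees(np.arcsin(-Rs[2,0])).round(1),"yaw",np.degrees(np.arctan2(Rs[1,0],Rs[0,0])).round(1),"F",np.round(s["contact_force"],1),"grip",round(s["finger_force"],1),s["width"],"t",s["time_s"])
E
python3 - <<'E'
from h import *
lipnow()
s=arm.sense();P=np.array(s["ee_pos"]);R=np.array(s["orientation"])
Ta,Ra=scoop(tray(.022,.031,.1),TY,0);Tb,Rb=scoop(tray(.022,.031,.075),TY,-12);Tc,_=scoop(tray(.022,.031,.015),TY,-12)
plan([(P+[0,0,.11],R),(Ta*[1,1,0]+[0,0,P[2]+.11],Ra),(Tb,Rb),(Tc,Rb)])
E
```

```text
lip tray [-139.8 -216.3] z 0.0 pitch 0.0 yaw -4.3 F [-1.2 -0.5  2. ] grip 54.9 0.035613012869033886 t 14.275
2 rows of [ -0.  -0. -55.] [0. 0. 0.]
6 rows of  
    [48.7 17.1 -0. ] [-0.  -0.  -2.1]
    [48.  18.9 -0. ] [-0.  -0.  -2.1]
    [47.3 20.6 -0. ] [-0.  -0.  -2.1]
    [46.5 22.3 -0. ] [-0.  -0.  -2.1]
    [45.7 24.  -0. ] [-0.  -0.  -2.1]
    [44.8 25.6 -0. ] [-0.  -0.  -2.1]
2 rows of  
    [  0.  -17.2  11.7] [-6. -0.  0.]
    [  0.  -18.4   9.9] [-6.  0. -0.]
1 rows of [ -0.  -12.5  58.7] [ 0. -0.  0.]
```

>>> apply_moves(
  steps=[0,0,-55,0,0,0,0.2,0,0,-55,0,0,0,0.2,49,17,0,0,0,-2.1,0.2,48,19,0,0,0,-2.1,0.2,47,21,0,0,0,-2.1,0.2],
)

```text
time_s: 14.9
ee_pos: [0.5588, -0.0841, 0.2678]
orientation: [[-0.036, 0.999, -0.0], [0.999, 0.036, -0.0], [-0.0, -0.0, -1.0]]
contact_force: [0.4, -0.6, -2.5]
width: 0.0359
finger_force: 55.0
```

>>> apply_moves(
  steps=[46,22,0,0,0,-2.1,0.2,46,24,0,0,0,-2.1,0.2,45,26,0,0,0,-2,0.2,0,-17,12,-6,0,0,0.2,0,-18,10,-6,0,0,0.2],
)

```text
time_s: 15.52
ee_pos: [0.5868, 0.0526, 0.2428]
orientation: [[-0.144, 0.968, 0.207], [0.99, 0.141, 0.03], [-0.0, 0.209, -0.978]]
contact_force: [-0.7, 0.0, -1.9]
width: 0.0356
finger_force: 55.0
```

```bash
python3 - <<'E'
from h import *
lipnow()
w=[scoop(tray(.022,.031,.016),TY,-12),scoop(tray(.022,.031,.008),TY,-12)]
plan(w)
a=arm.get_image("wrist");cv2.imwrite("pics/w4.png",a)
E
```

```text
lip tray [23.2 32. ] z 72.9 pitch -12.1 yaw 8.3 F [-0.7  0.  -1.9] grip 55.0 0.035622688157420444 t 15.525
1 rows of [ -1.  -12.9  55.5] [ 0.09 -0.02  0.1 ]
1 rows of [ 0.  -1.7  7.8] [0. 0. 0.]
```

View pics/w4.png

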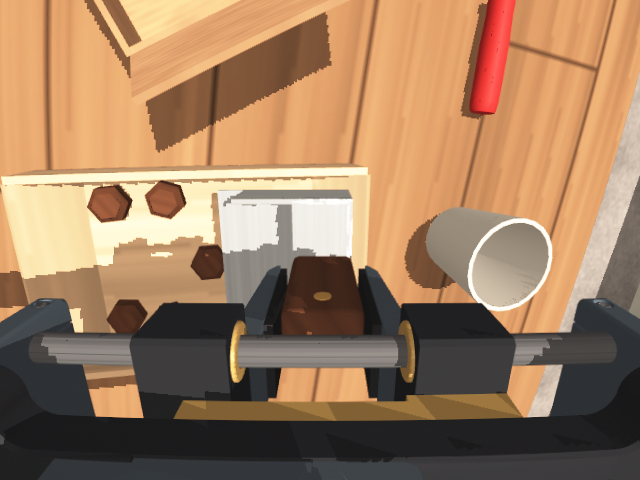

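Wrist view: the scoop is square in the tray, with its lip just behind the middle knob (207,262). Knobs k1 and k3 are at (110,203) and (165,199), ahead in this lane. I descend.

>>> apply_moves(
  steps=[-1,-7,28,0,0,0,0.2,0,-6,28,0,0,0,0.2,0,-2,8,0,0,0,0.2],
)

```text
time_s: 15.95
ee_pos: [0.5851, 0.0503, 0.1768]
orientation: [[-0.142, 0.969, 0.201], [0.99, 0.139, 0.029], [0.0, 0.203, -0.979]]
contact_force: [-0.3, -0.1, -1.8]
width: 0.0357
finger_force: 55.0
```

```bash
python3 - <<'E'
from h import *
lipnow()
w=[scoop(tray(.022-.018*i,.031,.0068),TY,min(-12+4*i,0)) for i in range(1,6)]
plan(w)
E
```

```text
lip tray [20.1 30.1] z 7.1 pitch -11.7 yaw 8.2 F [-0.3 -0.1 -1.8] grip 55.0 0.03570651320715691 t 15.95
1 rows of  
    [ 1.  -5.7  2.1] [ 3.7 -0.  -0. ]
1 rows of  
    [ 0.  -7.   2.9] [ 4.  0. -0.]
1 rows of  
    [ 0.  -7.1  4.2] [ 4. -0. -0.]
1 rows of [  0. -18.  -0.] [-0.  0.  0.]
1 rows of [  0. -18.   0.] [0. 0. 0.]
```

>>> apply_moves(
  steps=[1,-6,2,3.7,0,0,0.2,1,-7,3,4,0,0,0.2,1,-7,4,4,0,0,0.2,0,-18,0,0,0,0,0.2,0,-18,0,0,0,0,0.2],
)

```text
time_s: 16.58
ee_pos: [0.5322, 0.0457, 0.1674]
orientation: [[-0.142, 0.99, 0.007], [0.99, 0.142, 0.001], [-0.0, 0.007, -1.0]]
contact_force: [0.2, -0.3, -1.4]
width: 0.0361
finger_force: 55.0
```

```bash
python3 - <<'E'
from h import *
lipnow()
cv2.imwrite("pics/w5.png",np.hstack([cv2.resize(arm.get_image("wrist")[100:400,0:480],(480,300)),arm.get_image("scene")[200:500,230:550][:300]]) if False else arm.get_image("wrist"))
E
```

```text
lip tray [-65.5  32.9] z 8.6 pitch -0.4 yaw 8.2 F [ 0.2 -0.3 -1.4] grip 55.0 0.036140541316977345 t 16.575
```

View pics/w5.png

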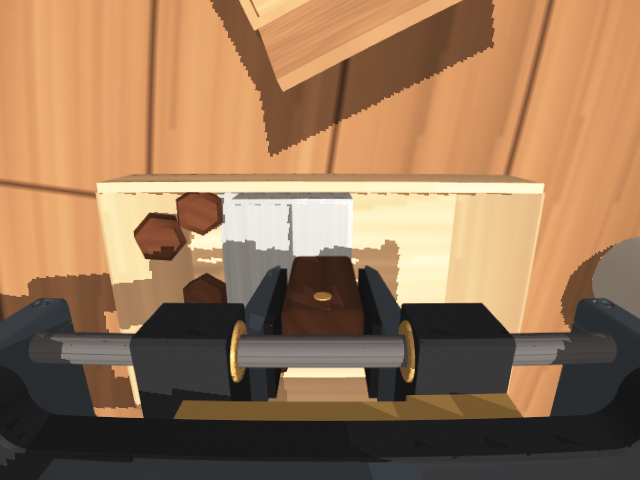

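Wrist view: three knobs are ahead of the lip, at (160,237) on the ramp, (200,213) and (205,290), and the scoop is clear of the side wall. I lower it 2 mm and push on.

>>> apply_moves(
  steps=[0,-2,1.5,0,0,0,0.2,0,-7,0.5,0.4,0,0,0.2,0,-7,0,0,0,0,0.2,0,-7,0,0,0,0,0.2,0,-5,0,0,0,0,0.2],
)

```text
time_s: 17.25
ee_pos: [0.5059, 0.0419, 0.1659]
orientation: [[-0.142, 0.99, 0.006], [0.99, 0.142, 0.001], [-0.0, 0.006, -1.0]]
contact_force: [7.1, 1.8, -1.1]
width: 0.036
finger_force: 55.0
```

```bash
python3 - <<'E'
from h import *
lipnow()
a=arm.get_image("wrist")[150:350,60:360];b=arm.get_image("scene")[210:330,250:430]
cv2.imwrite("pics/c6.png",np.hstack([cv2.resize(a,(450,300)),cv2.resize(b,(350,300))[:, :350]]))
E
```

```text
lip tray [-92.1  32.9] z 7.2 pitch -0.4 yaw 8.2 F [ 7.1  1.8 -1.1] grip 55.0 0.03596154200526687 t 17.25
```

View pics/c6.png

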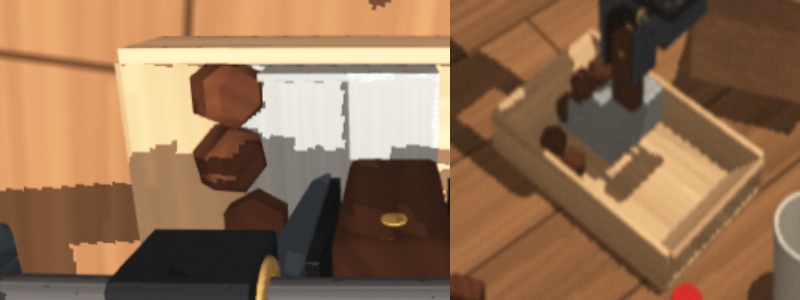

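The crop shows all three knobs in a row at the foot of the ramp against the lip. I now push up the ramp.

```bash
python3 - <<'E'
from h import *
w=[scoop(tray(-.097-.006*i,.0329,.010+.006*i),TY,3*i) for i in range(0,5)]
plan(w)
E
```

```text
1 rows of [-0.  -3.7 -2.1] [ 0.35  0.02 -0.03]
1 rows of  
    [ 0.   2.2 -2. ] [3. 0. 0.]
1 rows of  
    [-0.   1.9 -1.7] [ 3. -0. -0.]
1 rows of  
    [ 0.   1.6 -1.4] [ 3. -0.  0.]
1 rows of  
    [ 0.   1.3 -1. ] [3. 0. 0.]
```

>>> apply_moves(
  steps=[0,-4,-2,0.3,0,0,0.2,0,2,-2,3,0,0,0.2,0,2,-2,3,0,0,0.2,0,2,-2,3,0,0,0.2,0,1,-1,3,0,0,0.2],
)

```text
time_s: 17.98
ee_pos: [0.5106, 0.0425, 0.1746]
orientation: [[-0.142, 0.969, -0.204], [0.99, 0.139, -0.03], [-0.0, -0.206, -0.979]]
contact_force: [6.7, 0.4, -0.2]
width: 0.0359
finger_force: 55.0
```

```bash
python3 - <<'E'
from h import *
lipnow()
a=arm.get_image("wrist")[150:350,60:360];b=arm.get_image("scene")[210:330,250:430]
cv2.imwrite("pics/c7.png",np.hstack([cv2.resize(a,(450,300)),cv2.resize(b,(350,300))[:, :350]]))
w=[scoop(tray(-.123-.006*i,.0329,.034+.006*i),TY,14+3*i) for i in range(0,4)]
plan(w)
E
```

```text
lip tray [-119.4   32.9] z 34.5 pitch 11.9 yaw 8.2 F [ 6.7  0.4 -0.2] grip 55.0 0.03586923680324608 t 17.975
1 rows of  
    [0.  2.5 4. ] [ 2.  0. -0.]
1 rows of  
    [ 0.   0.9 -0.4] [ 3.  0. -0.]
1 rows of  
    [-0.   0.7  0. ] [3. 0. 0.]
1 rows of  
    [0.  0.5 0.4] [ 3. -0. -0.]
```

View pics/c7.png

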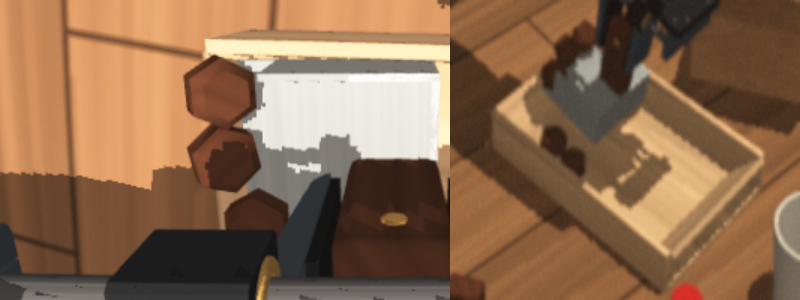

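The crop shows the three knobs ridden up near the rim, resting partly on the lip. To avoid a spill I drop the scoop quickly along the ramp so that they slide down onto the pan.

```bash
python3 - <<'E'
from h import *
plan([scoop(tray(-.097,.0329,.0085),TY,1)])
E
```

```text
2 rows of  
    [ 0.  -1.9  5. ] [-5.5  0.  -0. ]
    [ 0.  -2.4  4.8] [-5.5  0.  -0. ]
```

>>> apply_moves(
  steps=[0,-3,10,-10.7,0,0,0.2,0,0,0,0,0,0,0.2,0,0,0,0,0,0,0.2],
)

```text
time_s: 18.45
ee_pos: [0.5066, 0.0418, 0.1669]
orientation: [[-0.142, 0.99, -0.014], [0.99, 0.142, -0.003], [-0.001, -0.014, -1.0]]
contact_force: [8.9, 1.8, 2.6]
width: 0.0356
finger_force: 55.0
```

```bash
python3 - <<'E'
from h import *
lipnow()
a=arm.get_image("wrist")[150:350,60:360];b=arm.get_image("scene")[210:330,250:430]
cv2.imwrite("pics/c8.png",np.hstack([cv2.resize(a,(450,300)),cv2.resize(b,(350,300))[:, :350]]))
E
```

```text
lip tray [-94.7  32.7] z 9.7 pitch 0.8 yaw 8.2 F [8.9 1.8 2.6] grip 55.0 0.03564094292240386 t 18.45
```

View pics/c8.png

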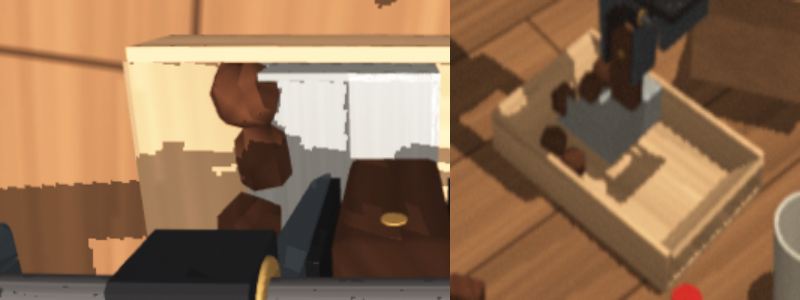

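The crop shows the knobs tilted and now half onto the pan. One more up and drop cycle, then I check with masks. The wrist camera moves with the scoop, so knob pixels map straight to pan positions.

>>> apply_moves(
  steps=[0,1,-5,5.5,0,0,0.2,0,2,-5,5.2,0,0,0.2,0,0,0,0,0,0,0.2,0,-3,10,-10.7,0,0,0.2,0,0,0,0,0,0,0.2],
)

```text
time_s: 19.18
ee_pos: [0.5052, 0.0416, 0.1679]
orientation: [[-0.142, 0.99, -0.01], [0.99, 0.142, -0.002], [-0.001, -0.01, -1.0]]
contact_force: [10.6, 1.5, 0.9]
width: 0.0357
finger_force: 55.0
```

```bash
cat >> h.py <<'E'
def brown(im):
    h=cv2.cvtColor(im,cv2.COLOR_BGR2HSV)
    return ((h[...,2]<150)&(h[...,1]>95)&(h[...,2]>25)&((h[...,0]<14)|(h[...,0]>172))).astype(np.uint8)*255
def onpan(im=None):
    im=arm.get_image("wrist") if im is None else im
    m=brown(im)[170:340,40:275];m=cv2.morphologyEx(m,2,np.ones((3,3)))
    out=[]
    for k in cv2.findContours(m,0,2)[0]:
        if cv2.contourArea(k)>150:x,y,w,h=cv2.boundingRect(k);M=cv2.moments(k);out.append((int(cv2.contourArea(k)),"x",x+40,x+w+40,"y",y+170,y+h+170,"c",round(M["m10"]/M["m00"]+40),round(M["m01"]/M["m00"]+170)))
    for o in out:print("  blob",o)
E
python3 - <<'E'
from h import *
print("w5 ref");onpan(cv2.imread("pics/w5.png"))
lipnow();onpan()
E
```

```text
w5 ref
  blob (985, 'x', 183, 227, 'y', 273, 303, 'c', 205, 290)
  blob (2838, 'x', 40, 116, 'y', 273, 333, 'c', 82, 299)
  blob (3365, 'x', 134, 223, 'y', 192, 261, 'c', 178, 225)
lip tray [-95.4  32.6] z 10.3 pitch 0.6 yaw 8.1 F [10.6  1.5  0.9] grip 55.0 0.035721469338683726 t 19.175
  blob (496, 'x', 210, 248, 'y', 287, 305, 'c', 229, 295)
  blob (4771, 'x', 40, 160, 'y', 270, 333, 'c', 102, 297)
  blob (1500, 'x', 219, 263, 'y', 230, 277, 'c', 241, 253)
  blob (1417, 'x', 199, 244, 'y', 192, 235, 'c', 220, 212)
```

```bash
python3 - <<'E'
from h import *
plan([scoop(tray(-.096-.001*i,.0326,.010+.0065*i),TY,4*i) for i in range(1,6)]+[scoop(tray(-.101,.0326,.0425+.01*i),TY,20+3*i) for i in range(1,3)])
E
```

```text
1 rows of  
    [-0.1  7.4 -1.7] [ 3.3  0.1 -0. ]
1 rows of  
    [ 0.   9.4 -1. ] [4. 0. 0.]
1 rows of  
    [-0.   9.  -0.9] [ 4. -0. -0.]
1 rows of  
    [ 0.   8.5 -0.7] [4. 0. 0.]
1 rows of  
    [-0.   8.1 -0.6] [ 4.  0. -0.]
1 rows of  
    [-0.   4.8 -5.4] [ 3. -0.  0.]
1 rows of  
    [ 0.   4.3 -5.2] [ 3.  0. -0.]
```

>>> apply_moves(
  steps=[0,7.5,-2,3.5,0,0,0.2,0,9.5,-1,4,0,0,0.2,0,9,-1,4,0,0,0.2,0,8.5,-1,4,0,0,0.2,0,8,-1,4,0,0,0.2],
)

```text
time_s: 19.85
ee_pos: [0.5425, 0.0473, 0.1635]
orientation: [[-0.143, 0.922, -0.361], [0.99, 0.133, -0.052], [-0.0, -0.365, -0.931]]
contact_force: [0.4, -0.3, -2.5]
width: 0.0355
finger_force: 55.0
```

```bash
python3 - <<'E'
from h import *
lipnow();onpan()
E
```

```text
lip tray [-108.9   33. ] z 42.4 pitch 21.4 yaw 8.2 F [ 0.4 -0.3 -2.5] grip 55.0 0.03552188005420336 t 19.85
  blob (475, 'x', 211, 248, 'y', 287, 305, 'c', 229, 295)
  blob (1475, 'x', 220, 263, 'y', 230, 277, 'c', 241, 253)
  blob (1435, 'x', 202, 248, 'y', 187, 235, 'c', 223, 212)
  blob (14336, 'x', 40, 204, 'y', 170, 333, 'c', 106, 258)
```

Fz went from −1.9 to −2.5 N, which is three knobs' weight, and the three blobs stay put relative to the scoop, so all three are on it. I lift and pitch further.

>>> apply_moves(
  steps=[0,15,-15,4,0,0,0.2,0,12,-25,6,0,0,0.2,0,15,-30,6,0,0,0.2,0,15,-30,0,0,0,0.2,0,0,0,0,0,0,0.2],
)

```text
time_s: 20.52
ee_pos: [0.6426, 0.0617, 0.2221]
orientation: [[-0.143, 0.79, -0.596], [0.99, 0.114, -0.086], [-0.0, -0.602, -0.798]]
contact_force: [0.1, -0.4, -3.9]
width: 0.0358
finger_force: 55.0
```

```bash
python3 - <<'E'
from h import *
lipnow();onpan();print(np.round(arm.sense()["joint_positions"],2))
E
```

```text
lip tray [-35.8  33. ] z 139.1 pitch 37.0 yaw 8.2 F [ 0.1 -0.4 -3.9] grip 55.0 0.03581611169674459 t 20.525
  blob (412, 'x', 96, 112, 'y', 288, 333, 'c', 104, 311)
  blob (176, 'x', 250, 268, 'y', 268, 294, 'c', 257, 280)
  blob (1161, 'x', 40, 79, 'y', 260, 301, 'c', 58, 280)
  blob (3153, 'x', 142, 237, 'y', 170, 278, 'c', 202, 203)
[ 0.09  0.76  1.1  -0.03  1.93 -0.05]
```

```bash
python3 - <<'E'
from h import *
from scipy.optimize import least_squares
D=np.array([[.575,.2915,.32,1.565,1.257],[.5517,.2499,.31,1.68,1.14],[.6158,.1869,.46,1.62,1.06],[.6177,.2659,.40,1.51,1.22],[.5418,.2592,.29,1.69,1.16],[.6456,.2221,.76,1.10,1.93],[.551,.2624,.30,1.67,1.17]])
def fk(p,q2,q3,q5):
    r0,a,b,be,z0,t=p;S=q2+q3+q5
    return r0+a*np.sin(q2)+b*np.sin(q2+q3+be)+t*np.sin(S), z0+a*np.cos(q2)+b*np.cos(q2+q3+be)+t*np.cos(S)
def f(p):
    r,z=fk(p,*D[:,2:].T);return np.r_[r-D[:,0],z-D[:,1]]
s=least_squares(f,[0,.4,.4,0,.15,.2]);p=s.x;print(p.round(3),np.abs(s.fun).max())
for pit in(-35,-45,-55):
  a=np.radians(pit)
  T=None
  for cx in(.0,.02,.04):
    d=72e-3*np.cos(a)+.158*np.sin(a);h=-72e-3*np.sin(a)+.158*np.cos(a)
    c=np.array([.511,.274])+(cx+d)*np.array([np.cos(.61),np.sin(.61)]);r=np.hypot(*c);z=.1+h;S=np.pi+a
    g=least_squares(lambda q:np.array(fk(p,q[0],q[1],S-q[0]-q[1]))-[r,z],[.3,1.7]);print(pit,cx,c.round(3),r.round(3),z.round(3),g.x.round(2),(S-g.x.sum()).round(2),g.cost)
n=arm.sense();print(n["contact_force"]);
E
```

```text
[-0.011  0.587  0.428  0.04   0.136  0.252] 0.0025276104320939297
-35 0.0 [0.485 0.256] 0.548 0.271 [0.11 2.03] 0.4 1.3329727422463179e-16
-35 0.02 [0.501 0.267] 0.568 0.271 [0.14 1.99] 0.41 6.142808771356227e-18
-35 0.04 [0.518 0.279] 0.588 0.271 [0.17 1.95] 0.41 1.3966297964879118e-19
-45 0.0 [0.461 0.239] 0.519 0.263 [0.05 2.2 ] 0.11 3.58561933326238e-29
-45 0.02 [0.478 0.251] 0.539 0.263 [0.08 2.16] 0.11 7.807993128335127e-17
-45 0.04 [0.494 0.262] 0.559 0.263 [0.11 2.12] 0.12 4.946990387236009e-18
-55 0.0 [0.439 0.224] 0.492 0.25 [0.04 2.37] -0.22 8.735248749394241e-25
-55 0.02 [0.455 0.235] 0.512 0.25 [0.07 2.33] -0.22 1.68917063083233e-24
-55 0.04 [0.472 0.246] 0.532 0.25 [0.1  2.29] -0.21 1.6909624929414285e-24
[-1.72876933 -0.67797987 -2.02530974]
```

```bash
cat >> h.py <<'E'
CC=np.array([.511,.274]);CY=35.
def car(cx,cy,z):
    q=rz(CY)@np.array([cx,cy,0]);return np.array([CC[0]+q[0],CC[1]+q[1],z])
E
python3 - <<'E'
from h import *
lipnow()
e=plan([scoop(tray(-.02,.02,.20),TY,18),scoop(tray(.02,0,.24),TY-32,18),scoop(car(0,-.07,.24),-55,15)])
print(e[0])
E
```

```text
lip tray [-37.3  33. ] z 139.3 pitch 37.2 yaw 8.2 F [-1.7 -0.7 -2. ] grip 55.0 0.035858820695088355 t 20.575
2 rows of  
    [ -6.5 -39.4 -36.9] [-9.6  0.   0. ]
    [ -6.5 -32.7 -42.9] [-9.6  0.   0. ]
4 rows of  
    [-20.6   2.2 -11.2] [-0.   2.5  7.6]
    [-19.6   4.8 -12.1] [0.  2.5 7.6]
    [-18.2   7.4 -12.9] [0.  2.5 7.6]
    [-16.5   9.7 -13.7] [0.  2.5 7.6]
3 rows of  
    [ 42.4 -33.7   8.9] [-1.  3. 10.]
    [ 35.4 -40.6  10.2] [-1.  3. 10.]
    [ 27.2 -46.3  11.1] [-1.  3. 10.]
[0.61454071 0.12612855 0.37427109]
```

>>> apply_moves(
  steps=[-6,-39,-37,-9.6,0,0,0.2,-6,-33,-43,-9.6,0,0,0.2,-20,2,-11,0,2.5,7.6,0.2,-20,5,-12,0,2.5,7.6,0.2,-18,7,-13,0,2.5,7.6,0.2],
)

```text
time_s: 21.2
ee_pos: [0.6481, -0.0119, 0.3589]
orientation: [[0.277, 0.913, -0.299], [0.961, -0.263, 0.087], [0.0, -0.312, -0.95]]
contact_force: [0.2, 0.4, -2.9]
width: 0.036
finger_force: 55.0
```

>>> apply_moves(
  steps=[-17,10,-14,0,2.5,7.6,0.2,42,-34,9,-1,3,10,0.2,35,-41,10,-1,3,10,0.2,27,-46,11,-1,3,10,0.2,0,0,0,0,0,0,0.2],
)

```text
time_s: 21.82
ee_pos: [0.6098, 0.1289, 0.3761]
orientation: [[0.818, 0.556, -0.149], [0.575, -0.789, 0.215], [0.002, -0.261, -0.965]]
contact_force: [0.3, -0.2, -2.9]
width: 0.0358
finger_force: 55.0
```

```bash
python3 - <<'E'
from h import *
lipnow();print(np.round(arm.sense()["joint_positions"],2))
# knob blobs still in tray / elsewhere seen from top
a=arm.get_image("top");cv2.imwrite("pics/t9.png",a);m=brown(a)
for k in cv2.findContours(m[150:300,250:370],0,2)[0]:
    if 25<cv2.contourArea(k)<200:
        M=cv2.moments(k);c=(M["m10"]/M["m00"]+250,M["m01"]/M["m00"]+150);print(cv2.contourArea(k),np.round(c,1),at("top",c,.028).round(3))
e=plan([scoop(car(0,-.045,.20),-55,-18),scoop(car(0,-.035,.13),-55,-30),scoop(car(0,-.035,.12),-55,-52)]);print(e[0])
E
```

```text
lip tray [ 44.1 203.2] z 242.1 pitch 15.1 yaw -54.8 F [ 0.3 -0.2 -2.9] grip 55.0 0.035816607145907835 t 21.825
[0.1  0.41 1.23 0.23 1.62 1.05]
47.5 [337.7 238.3] [ 0.504 -0.042  0.028]
4 rows of  
    [  0.6 -27.1   8. ] [-8.3 -0.   0. ]
    [  0.6 -28.    4. ] [-8.3 -0.   0. ]
    [  0.6 -28.3  -0. ] [-8.3 -0.   0. ]
    [  0.6 -28.   -4.1] [-8.3 -0.   0. ]
2 rows of  
    [  0.  -32.8  26. ] [-6. -0. -0.]
    [  0.  -35.4  22.4] [-6. -0.  0.]
3 rows of  
    [  0.  -23.2  -2.3] [-7.3 -0.  -0. ]
    [  0.  -22.7  -5.2] [-7.3 -0.   0. ]
    [  0.  -21.9  -8.1] [-7.3 -0.  -0. ]
[0.48495133 0.31120136 0.27419599]
```

>>> apply_moves(
  steps=[0,-27,8,-8.3,0,0,0.2,0,-28,4,-8.3,0,0,0.2,1,-28,0,-8.3,0,0,0.2,1,-28,-4,-8.3,0,0,0.2,0,-33,26,-6,0,0,0.2],
)

```text
time_s: 22.5
ee_pos: [0.5373, 0.2392, 0.3394]
orientation: [[0.82, 0.519, 0.242], [0.572, -0.749, -0.334], [0.008, 0.413, -0.911]]
contact_force: [0.0, 0.0, -4.5]
width: 0.0361
finger_force: 55.0
```

>>> apply_moves(
  steps=[0,-35,22,-6,0,0,0.2,0,-23,-2,-7.3,0,0,0.2,0,-23,-5,-7.3,0,0,0.2,0,-22,-8,-7.3,0,0,0.2,0,0,0,0,0,0,0.2],
)

```text
time_s: 23.12
ee_pos: [0.487, 0.3103, 0.2706]
orientation: [[0.819, 0.355, 0.45], [0.574, -0.502, -0.647], [-0.004, 0.789, -0.615]]
contact_force: [0.7, -0.1, -2.3]
width: 0.0356
finger_force: 55.0
```

```bash
python3 - <<'E'
from h import *
lipnow();s=st();print(np.round(s["joint_positions"],2))
L=scoop(car(0,-.035,.12),-55,-52);print((L[0]-s["ee_pos"]).round(3))
E
```

```text
lip tray [ 34.3 229.1] z 116.5 pitch -52.1 yaw -54.7 F [ 0.7 -0.1 -2.3] grip 55.0 0.035585971193621675 t 23.125
23.125 [0.487  0.3103 0.2706] [[0.819, 0.355, 0.45], [0.574, -0.502, -0.647], [-0.004, 0.789, -0.615]] w 0.035585971193621675 F [ 0.7 -0.1 -2.3] 54.98552978038788
[ 0.89  0.46  1.67 -0.87  1.43  2.17]
[-0.002  0.001  0.004]
```

>>> apply_moves(
  steps=[0,0,0,-4,0,0,0.2,0,0,0,6,0,0,0.2,0,0,0,-6,0,0,0.2,0,0,0,4,0,0,0.2,0,0,0,0,0,0,0.2],
)

```text
time_s: 23.75
ee_pos: [0.4894, 0.3083, 0.2751]
orientation: [[0.822, 0.347, 0.452], [0.57, -0.509, -0.646], [0.006, 0.788, -0.616]]
contact_force: [0.8, -1.2, -2.4]
width: 0.0359
finger_force: 55.0
```

>>> apply_moves(
  steps=[0,22,8,7.3,0,0,0.2,0,22,8,7.3,0,0,0.2,0,23,2,7.3,0,0,0.2,0,33,-26,6,0,0,0.2,0,33,-26,6,0,0,0.2],
)

```text
time_s: 24.38
ee_pos: [0.5426, 0.2293, 0.3863]
orientation: [[0.821, 0.543, 0.179], [0.571, -0.781, -0.252], [0.003, 0.309, -0.951]]
contact_force: [0.4, 0.3, -2.8]
width: 0.0359
finger_force: 55.0
```

```bash
python3 - <<'E'
from h import *
lipnow();print(np.round(arm.sense()["joint_positions"],2))
e=plan([scoop(car(.03,-.09,.26),-55,0),scoop(tray(-.0,-.03,.20),TY,0),scoop(tray(-.0,-.033,.06),TY,0)]);print(e[0])
E
```

```text
lip tray [ 33.6 230.9] z 213.5 pitch -18.0 yaw -55.2 F [ 0.4  0.3 -2.8] grip 55.0 0.03587413624949338 t 24.375
[ 0.52  0.29  1.41 -0.32  1.42  1.52]
2 rows of  
    [15.1 55.9  1.4] [ 9.  -0.1 -0.1]
    [15.  55.5 -7.4] [ 9.  -0.1 -0.1]
6 rows of  
    [-18.8  20.6  10. ] [  0.    0.  -10.5]
    [-22.2  16.8  10. ] [  0.    0.  -10.5]
    [-24.9  12.4  10. ] [  0.    0.  -10.5]
    [-26.8   7.7  10. ] [  0.    0.  -10.5]
    [-27.7   2.7  10. ] [  0.    0.  -10.5]
    [-27.7  -2.4  10. ] [  0.    0.  -10.5]
3 rows of [-1.  -0.  46.7] [ 0. -0.  0.]
[ 0.60747064 -0.01009333  0.2183    ]
```

>>> apply_moves(
  steps=[15,56,1,9,0,0,0.2,15,55,-7,9,0,0,0.2,-19,21,10,0,0,-10.5,0.2,-22,17,10,0,0,-10.5,0.2,-25,12,10,0,0,-10.5,0.2],
)

```text
time_s: 25.0
ee_pos: [0.6168, 0.0748, 0.3865]
orientation: [[0.397, 0.918, 0.003], [0.918, -0.397, -0.002], [-0.001, 0.004, -1.0]]
contact_force: [0.6, -0.9, -2.4]
width: 0.0358
finger_force: 55.0
```

>>> apply_moves(
  steps=[-27,8,10,0,0,-10.5,0.2,-28,3,10,0,0,-10.5,0.2,-28,-2,10,0,0,-10.5,0.2,0,0,45,0,0,0,0.2,0,0,45,0,0,0,0.2],
)

```text
time_s: 25.62
ee_pos: [0.607, -0.0081, 0.2664]
orientation: [[-0.136, 0.991, 0.005], [0.991, 0.136, -0.002], [-0.003, 0.005, -1.0]]
contact_force: [1.4, 0.2, -2.1]
width: 0.0358
finger_force: 55.0
```

```bash
cat >> h.py <<'E'
def blobs(n,box,z,lo=25,hi=200,im=None):
    im=arm.get_image(n) if im is None else im
    x0,y0,x1,y1=box;m=brown(im)[y0:y1,x0:x1];out=[]
    for k in cv2.findContours(m,0,2)[0]:
        A=cv2.contourArea(k)
        if lo<A<hi:
            M=cv2.moments(k);c=(M["m10"]/M["m00"]+x0,M["m01"]/M["m00"]+y0);P=at(n,c,z)
            q=rz(-TY)@np.array([P[0]-TC[0],P[1]-TC[1],0]);r=rz(-CY)@np.array([P[0]-CC[0],P[1]-CC[1],0])
            print(n,A,np.round(c,1),"tray",(q[:2]*1000).round(),"carton",(r[:2]*1000).round())
    return im
E
python3 - <<'E'
from h import *
lipnow()
a=blobs("top",(250,150,370,300),.028);print("carton:");blobs("top",(165,180,262,290),.015,im=a)
cv2.imwrite("pics/t10.png",a)
e=plan([scoop(tray(-.003,-.033,.012),TY,0)])
E
```

```text
lip tray [  0.5 -30.9] z 107.8 pitch -0.3 yaw 7.8 F [ 1.4  0.2 -2.1] grip 55.0 0.03575760955997098 t 25.625
carton:
top 185.5 [201.3 245.5] tray [ -3. 308.] carton [ 3. 50.]
top 68.5 [196.8 222.9] tray [ 58. 312.] carton [59. 27.]
2 rows of  
    [-1.4  0.5 44.5] [-0.2  0.  -0.2]
    [-1.4  0.3 44.5] [-0.2  0.  -0.2]
```

>>> apply_moves(
  steps=[-1,0,45,0,0,-0.2,0.2,-1,0,44,0,0,-0.2,0.2,0,0,7,0.3,0,0,0.2,0,0,4,0,0,0,0.2,0,0,0,0,0,0,0.2],
)

```text
time_s: 26.3
ee_pos: [0.6093, -0.0082, 0.1687]
orientation: [[-0.144, 0.99, 0.002], [0.99, 0.144, -0.001], [-0.002, 0.002, -1.0]]
contact_force: [-0.5, -0.6, -2.1]
width: 0.0358
finger_force: 55.0
```

```bash
python3 - <<'E'
from h import *
lipnow();onpan()
E
```

```text
lip tray [  2.4 -31.8] z 10.2 pitch -0.1 yaw 8.3 F [-0.5 -0.6 -2.1] grip 55.0 0.035768651086476505 t 26.3
  blob (1504, 'x', 153, 200, 'y', 253, 298, 'c', 176, 275)
  blob (1522, 'x', 99, 150, 'y', 246, 288, 'c', 124, 266)
```

>>> apply_moves(
  steps=[0,-5,2,0,0,0,0.2,0,-15,1.5,0,0,0,0.2,0,-18,0,0,0,0,0.2,0,-18,0,0,0,0,0.2,0,-14,0,0,0,0,0.2],
)

```text
time_s: 26.98
ee_pos: [0.5395, -0.0181, 0.1648]
orientation: [[-0.144, 0.99, 0.004], [0.99, 0.144, -0.001], [-0.002, 0.004, -1.0]]
contact_force: [2.0, -0.8, 3.9]
width: 0.0357
finger_force: 55.0
```

```bash
python3 - <<'E'
from h import *
lipnow();onpan()
E
```

```text
lip tray [-67.8 -31.6] z 6.3 pitch -0.2 yaw 8.3 F [ 2.  -0.8  3.9] grip 55.0 0.035717355903258044 t 26.975
  blob (4153, 'x', 40, 115, 'y', 256, 333, 'c', 80, 290)
  blob (2745, 'x', 166, 249, 'y', 244, 303, 'c', 205, 276)
```

>>> apply_moves(
  steps=[0,-12,-0.5,0,0,0,0.2,0,-10,0,0,0,0,0.2,0,-4,0,0,0,0,0.2,0,0,0,0,0,0,0.2],
)

```text
time_s: 27.52
ee_pos: [0.5157, -0.0217, 0.1651]
orientation: [[-0.143, 0.99, 0.007], [0.99, 0.143, -0.001], [-0.002, 0.007, -1.0]]
contact_force: [6.6, 1.1, 4.9]
width: 0.036
finger_force: 55.0
```

```bash
python3 - <<'E'
from h import *
lipnow();onpan()
plan([scoop(tray(-.100,-.0315,.012),TY,2),scoop(tray(-.110,-.0315,.022),TY,7),scoop(tray(-.115,-.0315,.028),TY,11)])
E
```

```text
lip tray [-91.4 -31.7] z 6.3 pitch -0.4 yaw 8.2 F [6.6 1.1 4.9] grip 55.0 0.03595407855138754 t 27.525
  blob (5535, 'x', 40, 150, 'y', 256, 333, 'c', 93, 287)
  blob (2214, 'x', 194, 254, 'y', 243, 306, 'c', 222, 274)
1 rows of  
    [-0.1 -2.  -2.6] [2.4 0.1 0. ]
1 rows of  
    [-0.   3.2 -2.8] [ 5. -0.  0.]
1 rows of  
    [0.  5.2 0.1] [ 4. -0. -0.]
```

>>> apply_moves(
  steps=[0,-3,-2.5,2.4,0,0,0.2,0,2,-3,5,0,0,0.2,0,3,-3,5,0,0,0.2,0,-3,8,-10.7,0,0,0.2,0,0,0,0,0,0,0.2],
)

```text
time_s: 28.2
ee_pos: [0.5155, -0.0221, 0.1668]
orientation: [[-0.143, 0.99, -0.013], [0.99, 0.143, -0.005], [-0.003, -0.013, -1.0]]
contact_force: [10.3, 3.0, 0.5]
width: 0.036
finger_force: 55.0
```

```bash
python3 - <<'E'
from h import *
lipnow();onpan()
E
```

```text
lip tray [-94.8 -32.3] z 9.5 pitch 0.8 yaw 8.2 F [10.3  3.   0.5] grip 55.0 0.03598906361617735 t 28.2
  blob (821, 'x', 218, 259, 'y', 276, 305, 'c', 238, 290)
  blob (5937, 'x', 40, 157, 'y', 254, 333, 'c', 98, 286)
  blob (1366, 'x', 225, 273, 'y', 223, 266, 'c', 248, 244)
```

Both knobs are now on the pan, at x 225–273 and 218–259 against the lip at 222. I lift with pitch.

>>> apply_moves(
  steps=[0,7.5,-2,3.5,0,0,0.2,0,9.5,-1,4,0,0,0.2,0,9,-1,4,0,0,0.2,0,8.5,-1,4,0,0,0.2,0,8,-1,4,0,0,0.2],
)

```text
time_s: 28.88
ee_pos: [0.5523, -0.016, 0.1625]
orientation: [[-0.144, 0.92, -0.364], [0.99, 0.134, -0.054], [-0.001, -0.368, -0.93]]
contact_force: [0.1, 1.2, -3.4]
width: 0.0358
finger_force: 55.0
```

```bash
python3 - <<'E'
from h import *
lipnow();onpan()
E
```

```text
lip tray [-108.7  -31.3] z 41.8 pitch 21.6 yaw 8.3 F [ 0.1  1.2 -3.4] grip 55.0 0.03579890424245308 t 28.875
  blob (821, 'x', 212, 255, 'y', 275, 305, 'c', 234, 291)
  blob (1011, 'x', 242, 275, 'y', 204, 243, 'c', 260, 222)
  blob (13330, 'x', 40, 203, 'y', 170, 333, 'c', 111, 245)
```

Both are on the scoop. I lift, pitch further and carry them to the carton, as before.

>>> apply_moves(
  steps=[0,15,-15,4,0,0,0.2,0,12,-25,6,0,0,0.2,0,15,-30,6,0,0,0.2,0,15,-30,0,0,0,0.2,0,0,0,0,0,0,0.2],
)

```text
time_s: 29.55
ee_pos: [0.6528, -0.0014, 0.2212]
orientation: [[-0.145, 0.788, -0.598], [0.989, 0.115, -0.088], [-0.001, -0.604, -0.797]]
contact_force: [0.3, 0.4, -2.2]
width: 0.0361
finger_force: 55.0
```

```bash
python3 - <<'E'
from h import *
lipnow();onpan()
e=plan([scoop(tray(-.02,.0,.20),TY,18),scoop(tray(.02,0,.24),TY-32,18),scoop(car(0,-.07,.24),-55,15)])
E
```

```text
lip tray [-34.9 -31.3] z 138.6 pitch 37.2 yaw 8.3 F [ 0.3  0.4 -2.2] grip 55.0 0.03606511000770068 t 29.55
  blob (1295, 'x', 140, 207, 'y', 264, 303, 'c', 173, 282)
  blob (791, 'x', 86, 111, 'y', 260, 333, 'c', 99, 301)
  blob (1265, 'x', 40, 75, 'y', 246, 301, 'c', 54, 272)
  blob (1209, 'x', 184, 236, 'y', 170, 232, 'c', 213, 191)
2 rows of  
    [ 15.4 -40.2 -36.8] [-9.7  0.   0. ]
    [ 15.5 -33.5 -43. ] [-9.7  0.   0. ]
4 rows of  
    [-15.6   2.2 -11.2] [-0.   2.5  7.6]
    [-14.6   4.2 -11.9] [0.  2.5 7.6]
    [-13.4   6.1 -12.5] [0.  2.5 7.6]
    [-12.    7.7 -13. ] [0.  2.5 7.6]
3 rows of  
    [ 42.4 -33.7   8.9] [-1.  3. 10.]
    [ 35.4 -40.6  10.2] [-1.  3. 10.]
    [ 27.2 -46.3  11.1] [-1.  3. 10.]
```

```bash
python3 - <<'E'
from h import *
for c in((173,282),(213,191),(99,301)):
    P=at("wrist",c,.02);q=rz(-TY)@np.array([P[0]-TC[0],P[1]-TC[1],0]);print(c,P.round(3),q.round(3))
blobs("top",(250,150,370,300),.028,15,400)
cv2.imwrite("pics/s11.png",blobs("scene",(260,215,420,325),.028,15,400))
im=cv2.imread("pics/w4.png") 
E
```

```text
(173, 282) [ 0.227 -0.209  0.02 ] [-0.333 -0.176  0.   ]
(213, 191) [ 0.329 -0.037  0.02 ] [-0.208 -0.02   0.   ]
(99, 301) [-0.091 -0.394  0.02 ] [-0.674 -0.313  0.   ]
scene 35.5 [410.2 321.1] tray [218. -24.] carton [  51. -346.]
scene 120.0 [379.4 320. ] tray [170. -64.] carton [ -10. -360.]
scene 23.5 [414.4 282.4] tray [156.  77.] carton [  41. -228.]
scene 33.5 [415.7 274.3] tray [142. 101.] carton [  39. -200.]
scene 50.0 [414.3 259.6] tray [110. 140.] carton [  28. -151.]
scene 40.0 [389.8 251.6] tray [ 51. 124.] carton [ -32. -138.]
scene 23.5 [327.2 246.3] tray [-70.  39.] carton [-178. -160.]
scene 59.5 [398.4 242.2] tray [ 44. 166.] carton [-19. -98.]
scene 164.5 [412.6 228.5] tray [ 37. 233.] carton [  5. -35.]
scene 29.0 [372.1 230.4] tray [-31. 159.] carton [-89. -70.]
```

>>> apply_moves(
  steps=[15,-40,-37,-9.7,0,0,0.2,15,-33,-43,-9.7,0,0,0.2,-16,2,-11,0,2.5,7.6,0.2,-15,4,-12,0,2.5,7.6,0.2,-13,6,-13,0,2.5,7.6,0.2],
)

```text
time_s: 30.32
ee_pos: [0.65, -0.0193, 0.3602]
orientation: [[0.275, 0.914, -0.297], [0.961, -0.262, 0.086], [0.001, -0.309, -0.951]]
contact_force: [1.0, 0.1, -3.0]
width: 0.0358
finger_force: 55.0
```

>>> apply_moves(
  steps=[-12,8,-13,0,2.5,7.6,0.2,42,-34,9,-1,3,10,0.2,35,-41,10,-1,3,10,0.2,27,-46,11,-1,3,10,0.2,0,0,0,0,0,0,0.2],
)

```text
time_s: 30.95
ee_pos: [0.6108, 0.1266, 0.3769]
orientation: [[0.817, 0.558, -0.147], [0.576, -0.789, 0.214], [0.004, -0.259, -0.966]]
contact_force: [0.1, -0.8, -3.5]
width: 0.0355
finger_force: 55.0
```

```bash
python3 - <<'E'
from h import *
lipnow()
a=blobs("top",(280,165,352,285),.028,10,400);cv2.imwrite("pics/t12.png",a)
e=plan([scoop(car(0,-.045,.20),-55,-18),scoop(car(0,-.035,.13),-55,-30),scoop(car(0,-.035,.12),-55,-52)]);print(e[0])
E
```

```text
lip tray [ 45.  200.6] z 242.7 pitch 15.0 yaw -54.7 F [ 0.1 -0.8 -3.5] grip 55.0 0.035462490423366216 t 30.95
4 rows of  
    [  0.8 -27.7   8.3] [-8.2 -0.   0. ]
    [  0.8 -28.6   4.3] [-8.2 -0.   0. ]
    [  0.8 -28.9   0.1] [-8.2 -0.   0. ]
    [  0.7 -28.6  -4. ] [-8.2 -0.   0. ]
2 rows of  
    [  0.  -32.8  26. ] [-6. -0.  0.]
    [  0.  -35.4  22.4] [-6.  0.  0.]
3 rows of  
    [  0.  -23.2  -2.3] [-7.3 -0.  -0. ]
    [  0.  -22.7  -5.2] [-7.3 -0.   0. ]
    [  0.  -21.9  -8.1] [-7.3  0.  -0. ]
[0.48495133 0.31120136 0.27419599]
```

Nothing is left in the tray, so I pour.

>>> apply_moves(
  steps=[1,-28,8,-8.3,0,0,0.2,1,-28,4,-8.3,0,0,0.2,1,-29,0,-8.3,0,0,0.2,1,-28,-4,-8.3,0,0,0.2,0,-33,26,-6,0,0,0.2],
)

```text
time_s: 31.62
ee_pos: [0.5388, 0.2397, 0.3401]
orientation: [[0.819, 0.518, 0.245], [0.573, -0.748, -0.335], [0.01, 0.415, -0.91]]
contact_force: [0.6, 0.2, -3.5]
width: 0.0358
finger_force: 55.0
```

>>> apply_moves(
  steps=[0,-35,22,-6,0,0,0.2,0,-23,-2,-7.3,0,0,0.2,0,-23,-5,-7.3,0,0,0.2,0,-22,-8,-7.3,0,0,0.2,0,0,0,0,0,0,0.2],
)

```text
time_s: 32.25
ee_pos: [0.4886, 0.3107, 0.2711]
orientation: [[0.818, 0.354, 0.453], [0.575, -0.501, -0.647], [-0.002, 0.79, -0.613]]
contact_force: [0.1, 0.0, -3.3]
width: 0.0354
finger_force: 55.0
```

>>> apply_moves(
  steps=[0,0,0,-4,0,0,0.2,0,0,0,6,0,0,0.2,0,0,0,-6,0,0,0.2,0,0,0,4,0,0,0.2,0,0,0,0,0,0,0.2],
)

```text
time_s: 32.88
ee_pos: [0.4909, 0.3086, 0.2756]
orientation: [[0.821, 0.345, 0.454], [0.571, -0.508, -0.646], [0.008, 0.789, -0.614]]
contact_force: [-0.3, 0.2, -2.4]
width: 0.0356
finger_force: 55.0
```

>>> apply_moves(
  steps=[0,22,8,7.3,0,0,0.2,0,22,8,7.3,0,0,0.2,0,23,2,7.3,0,0,0.2,0,33,-26,6,0,0,0.2,0,33,-26,6,0,0,0.2],
)

```text
time_s: 33.5
ee_pos: [0.5439, 0.2298, 0.3869]
orientation: [[0.82, 0.543, 0.182], [0.572, -0.78, -0.253], [0.005, 0.311, -0.95]]
contact_force: [0.8, 0.1, -2.8]
width: 0.0357
finger_force: 55.0
```

>>> apply_moves(
  steps=[15,56,1,9,0,0,0.2,15,55,-7,9,0,0,0.2,-19,21,10,0,0,-10.5,0.2,-22,17,10,0,0,-10.5,0.2,-25,12,10,0,0,-10.5,0.2],
)

```text
time_s: 34.12
ee_pos: [0.6183, 0.0755, 0.3874]
orientation: [[0.395, 0.918, 0.006], [0.918, -0.395, -0.003], [-0.0, 0.007, -1.0]]
contact_force: [0.8, 0.1, -2.0]
width: 0.0356
finger_force: 55.0
```

>>> apply_moves(
  steps=[-27,8,10,0,0,-10.5,0.2,-28,3,10,0,0,-10.5,0.2,-28,-2,10,0,0,-10.5,0.2,0,0,40,0,0,0,0.2,0,0,0,0,0,0,0.2],
)

```text
time_s: 34.75
ee_pos: [0.6071, -0.007, 0.315]
orientation: [[-0.137, 0.991, -0.001], [0.991, 0.137, -0.002], [-0.002, -0.001, -1.0]]
contact_force: [-0.6, 0.5, -1.4]
width: 0.0358
finger_force: 55.0
```

```bash
python3 - <<'E'
from h import *
lipnow()
a=blobs("top",(165,180,262,290),.015);cv2.imwrite("pics/t13.png",a)
h=cv2.cvtColor(a,cv2.COLOR_BGR2HSV)
m=((h[...,2]<105)&(h[...,1]>90)).astype(np.uint8)
# carton floor region only
poly=np.array([proj("top",car(x,y,.012)) for x,y in((-.075,-.065),(.075,-.065),(.075,.065),(-.075,.065))]).astype(np.int32)
k=np.zeros(m.shape,np.uint8);cv2.fillConvexPoly(k,poly,1)
n,l,s,c=cv2.connectedComponentsWithStats(m*k)
for i in range(1,n):
    if s[i,4]>20:
        P=at("top",c[i],.015);q=rz(-CY)@np.array([P[0]-CC[0],P[1]-CC[1],0]);print("carton blob",s[i],(q[:2]*1000).round())
e=plan([scoop(tray(-.045,.0,.08),TY,0),scoop(tray(-.045,.0,.010),TY,0)])
E
```

```text
lip tray [ -0.2 -29.7] z 156.8 pitch 0.1 yaw 7.9 F [-0.6  0.5 -1.4] grip 55.0 0.03575006620053254 t 34.75
top 151.0 [200.  227.8] tray [ 44. 306.] carton [44. 27.]
carton blob [191 217  21  22 192] [42. 26.]
carton blob [191 236  32  19 301] [-4. 37.]
2 rows of [ 14.7 -23.4  39.3] [ 0.1   0.06 -0.15]
2 rows of [ 0.  0. 35.] [0. 0. 0.]
```

Carton blobs of 192 and 301 px fit two plus three knobs. I place the scoop in the tray centre.

>>> apply_moves(
  steps=[15,-23,39,0,0,-0.1,0.2,15,-23,39,0,0,0,0.2,0,0,35,0,0,0,0.2,0,0,32,0,0,0,0.2,0,0,4,0,0,0,0.2],
)

```text
time_s: 35.42
ee_pos: [0.5604, 0.0178, 0.1682]
orientation: [[-0.141, 0.99, 0.005], [0.99, 0.141, -0.001], [-0.002, 0.005, -1.0]]
contact_force: [-0.6, 0.6, -1.7]
width: 0.0355
finger_force: 55.0
```

>>> apply_moves(
  steps=[0,0,2,0,0,0,0.2,0,0,0,0,0,0,0.2],
)

```text
time_s: 35.67
ee_pos: [0.5616, 0.0178, 0.1681]
orientation: [[-0.14, 0.99, 0.011], [0.99, 0.14, -0.001], [-0.002, 0.01, -1.0]]
contact_force: [-0.6, 1.1, -1.1]
width: 0.0356
finger_force: 55.0
```

```bash
python3 - <<'E'
from h import *
lipnow()
E
```

```text
lip tray [-39.8   0.9] z 9.1 pitch -0.6 yaw 8.1 F [-0.6  1.1 -1.1] grip 55.0 0.03558188593937484 t 35.675
```

>>> apply_moves(
  steps=[0,0,2,0,0,0,0.2,0,0,1,0,0,0,0.2,0,0,0,0,0,0,0.2],
)

```text
time_s: 36.05
ee_pos: [0.5611, 0.0177, 0.1648]
orientation: [[-0.14, 0.99, 0.009], [0.99, 0.14, -0.001], [-0.002, 0.009, -1.0]]
contact_force: [0.2, -0.4, 4.6]
width: 0.0359
finger_force: 55.0
```

>>> apply_moves(
  steps=[0,0,0,0,0,0,0.8,0,0,0,0,0,0,0.8,0,0,0,0,0,0,0.8,0,0,0,0,0,0,0.8,0,0,0,0,0,0,0.8],
)

```text
time_s: 36.67
ee_pos: [0.5606, 0.0178, 0.1633]
orientation: [[-0.14, 0.99, 0.007], [0.99, 0.14, -0.001], [-0.002, 0.007, -1.0]]
contact_force: [0.2, -0.4, 0.6]
width: 0.0728
finger_force: 0.0
```

>>> apply_moves(
  steps=[0,0,-15,0,0,0,0.8,0,0,-30,0,0,0,0.8,0,0,-50,0,0,0,0.8,0,0,-50,0,0,0,0.8,0,0,-40,0,0,0,0.8],
)

```text
time_s: 37.3
ee_pos: [0.5592, 0.018, 0.3519]
orientation: [[-0.14, 0.99, 0.011], [0.99, 0.14, -0.001], [-0.002, 0.011, -1.0]]
contact_force: [0.4, 0.8, -0.7]
width: 0.0729
finger_force: 0.0
```

>>> apply_moves(
  steps=[-50,-30,0,0,0,0,0,-50,-30,0,0,0,0,0,-50,-30,0,0,0,0,0,-50,-30,0,0,0,0,0,-50,-30,0,0,0,0,0],
)

```text
time_s: 37.92
ee_pos: [0.4448, -0.2521, 0.3491]
orientation: [[-0.14, 0.99, 0.009], [0.99, 0.14, -0.002], [-0.003, 0.009, -1.0]]
contact_force: [0.3, -0.1, -0.3]
width: 0.0261
finger_force: 0.0
```

```bash
python3 - <<'E'
from h import *
st()
a=snap("top","t14");b=snap("scene","s14")
A=cv2.resize(a[150:340,120:510],None,fx=2.05,fy=2.05,interpolation=cv2.INTER_CUBIC)[:,:800]
w=cv2.resize(b[120:420,100:500],(400,300)); cv2.imwrite("pics/final.png",np.vstack([A[:390],np.zeros((0,800,3),np.uint8)]) )
B=cv2.resize(b[190:330,230:500],(400,207));C=cv2.resize(a[190:280,140:270],None,fx=2.3,fy=2.3)
row=np.zeros((207,800,3),np.uint8);row[:,:400]=B;row[:C.shape[0],400:400+C.shape[1]]=C[:207]
V=np.vstack([A[:390],row]);cv2.imwrite("pics/final.png",V);print(V.shape)
E
```

```text
37.925 [ 0.4448 -0.2521  0.3491] [[-0.14, 0.99, 0.009], [0.99, 0.14, -0.002], [-0.003, 0.009, -1.0]] w 0.0261115367998511 F [ 0.3 -0.1 -0.3] 0.0Traceback (most recent call last):
  File "<stdin>", line 5, in <module>
    return _nx.concatenate(arrs, 0, dtype=dtype, casting=casting)
           ~~~~~~~~~~~~~~~^^^^^^^^^^^^^^^^^^^^^^^^^^^^^^^^^^^^^^^
ValueError: all the input array dimensions except for the concatenation axis must match exactly, but along dimension 1, the array at index 0 has size 799 and the array at index 1 has size 800
```

```bash
python3 - <<'E'
import cv2,numpy as np
a=cv2.imread("pics/t14.png");b=cv2.imread("pics/s14.png")
V=np.vstack([cv2.resize(a[150:340,120:510],(800,390),interpolation=cv2.INTER_CUBIC),np.hstack([cv2.resize(b[190:330,230:500],(400,207)),cv2.resize(a[190:280,140:270],(400,207))])])
cv2.imwrite("pics/final.png",V)
E
```

```text
(no output)
```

View pics/final.png

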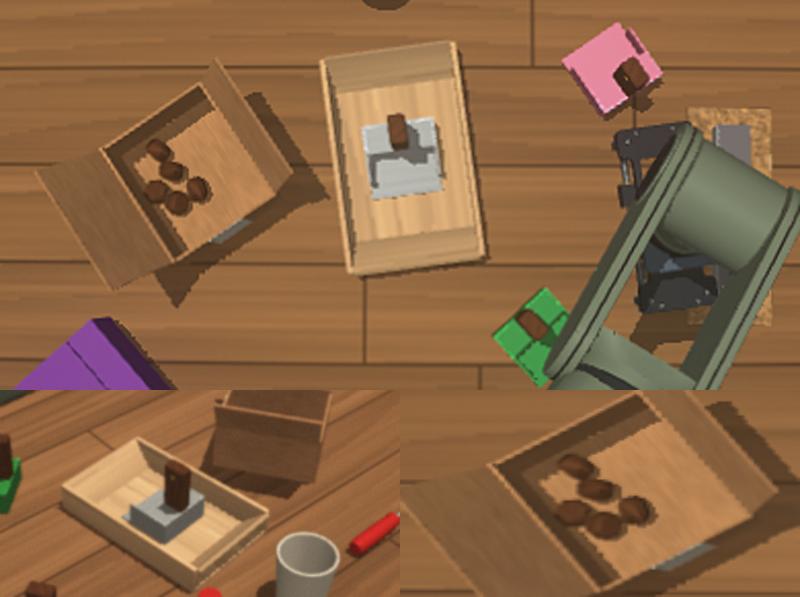

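The last view shows all five knobs inside the carton, the scoop upright in the otherwise empty tray, and both flaps open. Next come the flaps, pushed with closed fingertips.

```bash
cat >> h.py <<'E'
def tip(cy,z,cx=0):return car(cx,cy,z+.078),down(CY)
def tipnow():
    s=arm.sense();P=np.array(s["ee_pos"])+np.array(s["orientation"])[:,2]*.078
    r=rz(-CY)@np.array([P[0]-CC[0],P[1]-CC[1],0]);print("tip carton",(r[:2]*1000).round(1),"z",round(P[2]*1000,1),"F",np.round(s["contact_force"],1),"t",s["time_s"],"w",round(s["width"],4))
E
python3 - <<'E'
from h import *
e=plan([tip(-.135,.26),tip(-.135,.13)])
print("push");plan([tip(-.085,.13),tip(-.05,.13),tip(-.04,.11),tip(-.035,.095),tip(-.035,.2)],start=e,mm=25)
E
```

```text
8 rows of  
    [49.4 24.9  1.3] [ 0.   0.  -3.4]
    [47.8 27.8  1.3] [ 0.   0.  -3.4]
    [46.1 30.6  1.3] [ 0.   0.  -3.4]
    [44.2 33.3  1.3] [ 0.   0.  -3.4]
    [42.1 35.9  1.4] [ 0.   0.  -3.4]
    [39.9 38.3  1.4] [ 0.   0.  -3.4]
    [37.5 40.6  1.4] [ 0.   0.  -3.4]
    [35.  42.8  1.4] [ 0.   0.  -3.4]
3 rows of [ 0.   0.  43.3] [ 0.  0. -0.]
push
2 rows of [25.  0.  0.] [0. 0. 0.]
2 rows of [17.5 -0.   0. ] [0. 0. 0.]
1 rows of [10. -0. 20.] [0. 0. 0.]
1 rows of [ 5.  0. 15.] [0. 0. 0.]
5 rows of [  0.   0. -21.] [0. 0. 0.]
```

>>> apply_moves(
  steps=[49,25,1,0,0,-3.4,0,48,28,1,0,0,-3.4,0,46,31,1,0,0,-3.4,0,44,33,1,0,0,-3.4,0,42,36,1,0,0,-3.4,0],
)

```text
time_s: 38.65
ee_pos: [0.5355, 0.0134, 0.3443]
orientation: [[-0.426, 0.905, 0.009], [0.905, 0.426, -0.001], [-0.004, 0.008, -1.0]]
contact_force: [0.7, 0.2, -0.6]
width: 0.0006
finger_force: 0.0
```

>>> apply_moves(
  steps=[40,38,1,0,0,-3.4,0,38,41,1,0,0,-3.4,0,35,43,1,0,0,-3.4,0,0,0,40,0,0,0,0,0,0,0,0,0,0,0],
)

```text
time_s: 39.28
ee_pos: [0.5874, 0.1695, 0.2981]
orientation: [[-0.579, 0.816, 0.001], [0.816, 0.579, -0.002], [-0.002, -0.001, -1.0]]
contact_force: [1.1, -0.4, -0.0]
width: 0.0006
finger_force: 0.0
```

```bash
python3 - <<'E'
from h import *
tipnow()
e=plan([tip(-.135,.13)])
E
```

```text
tip carton [   2.6 -129.6] z 220.1 F [ 1.1 -0.4 -0. ] t 39.275 w 0.0006
2 rows of [-2.7 -1.3 45.1] [-0.02  0.07  0.18]
```

>>> apply_moves(
  steps=[-3,-1,45,0,0,0,0,-3,-1,45,0,0,0,0,15,0,0,0,0,0,0,20,0,0,0,0,0,0,20,0,0,0,0,0,0],
)

```text
time_s: 39.9
ee_pos: [0.56, 0.209, 0.2131]
orientation: [[-0.577, 0.816, 0.012], [0.816, 0.578, 0.001], [-0.006, 0.011, -1.0]]
contact_force: [0.1, -0.6, -0.1]
width: 0.0006
finger_force: 0.5
```

```bash
python3 - <<'E'
from h import *
tipnow()
E
```

```text
tip carton [  3.7 -81.8] z 135.1 F [ 0.1 -0.6 -0.1] t 39.9 w 0.0006
```

>>> apply_moves(
  steps=[18,0,3,0,0,0,0,15,0,3,0,0,0,0,10,0,15,0,0,0,0,4,0,12,0,0,0,0,0,0,6,0,0,0,0],
)

```text
time_s: 40.52
ee_pos: [0.5323, 0.2455, 0.1693]
orientation: [[-0.577, 0.816, 0.005], [0.816, 0.577, -0.002], [-0.004, 0.003, -1.0]]
contact_force: [-0.4, 1.0, 1.2]
width: 0.0003
finger_force: 0.2
```

```bash
python3 - <<'E'
from h import *
tipnow()
E
```

```text
tip carton [  1.3 -35.8] z 91.3 F [-0.4  1.   1.2] t 40.525 w 0.0003
```

>>> apply_moves(
  steps=[0,0,2,0,0,0,0,0,0,2,0,0,0,0,0,0,0,0,0,0,0],
)

```text
time_s: 40.9
ee_pos: [0.5331, 0.2453, 0.1676]
orientation: [[-0.577, 0.817, 0.008], [0.817, 0.577, -0.001], [-0.005, 0.006, -1.0]]
contact_force: [-2.4, -1.4, 4.2]
width: 0.0006
finger_force: 1.8
```

```bash
python3 - <<'E'
from h import *
tipnow()
e=plan([tip(-.035,.23),tip(.185,.25),tip(.185,.145)],mm=60)
print("push");plan([tip(.10,.145),tip(.06,.15),tip(.02,.14),tip(.005,.115),tip(0.0,.098)],start=e,mm=25)
E
```

```text
tip carton [  2.1 -36.6] z 89.6 F [-2.4 -1.4  4.2] t 40.9 w 0.0006
3 rows of [  0.2  -0.3 -46.8] [0.11 0.1  0.08]
4 rows of [55.  0. -5.] [0. 0. 0.]
2 rows of [ 0.   0.  52.5] [0. 0. 0.]
push
4 rows of [-21.2   0.    0. ] [0. 0. 0.]
2 rows of [-20.   -0.   -2.5] [0. 0. 0.]
2 rows of [-20.   0.   5.] [0. 0. 0.]
2 rows of [-7.5 -0.  12.5] [0. 0. 0.]
1 rows of [-5.  0. 17.] [0. 0. 0.]
```

>>> apply_moves(
  steps=[0,0,-47,0,0,0,0,0,0,-47,0,0,0,0,0,0,-47,0,0,0,0,55,0,-6,0,0,0,0,55,0,-6,0,0,0,0],
)

```text
time_s: 41.52
ee_pos: [0.4683, 0.3361, 0.3205]
orientation: [[-0.575, 0.818, 0.009], [0.818, 0.575, 0.001], [-0.005, 0.008, -1.0]]
contact_force: [0.7, 1.1, -0.4]
width: 0.0004
finger_force: 0.0
```

>>> apply_moves(
  steps=[55,0,-5,0,0,0,0,56,0,-5,0,0,0,0,0,0,0,0,0,0,0],
)

```text
time_s: 41.9
ee_pos: [0.4024, 0.4289, 0.3292]
orientation: [[-0.581, 0.814, 0.008], [0.814, 0.581, 0.001], [-0.004, 0.007, -1.0]]
contact_force: [0.8, -0.3, 0.0]
width: 0.0001
finger_force: 0.0
```

```bash
python3 - <<'E'
from h import *
tipnow()
a=arm.get_image("top")
e=plan([tip(.187,.145)],mm=60)
# measured short flap state / knobs hidden?
b=brown(a);poly=np.array([proj("top",car(x,y,.012)) for x,y in((-.075,-.065),(.075,-.065),(.075,.065),(-.075,.065))]).astype(np.int32)
k=np.zeros(b.shape,np.uint8);cv2.fillConvexPoly(k,poly,1);print("knob px",int((b*k>0).sum()))
E
```

```text
tip carton [  0.4 188.9] z 251.2 F [ 0.8 -0.3  0. ] t 41.9 w 0.0001
2 rows of  
    [ 0.2 -0.3 53. ] [0.2 0.1 0.2]
    [ 0.  -0.1 53. ] [0.2 0.1 0.2]
knob px 457
```

>>> apply_moves(
  steps=[0,0,53,0,0,0,0,0,0,53,0,0,0,0,-22,0,0,0,0,0,0,-22,0,0,0,0,0,0,-22,0,0,0,0,0,0],
)

```text
time_s: 42.58
ee_pos: [0.4455, 0.3709, 0.2258]
orientation: [[-0.576, 0.818, 0.011], [0.818, 0.576, 0.002], [-0.005, 0.01, -1.0]]
contact_force: [-0.8, 1.0, 0.4]
width: 0.0005
finger_force: 0.5
```

>>> apply_moves(
  steps=[-22,0,0,0,0,0,0,-20,0,-2,0,0,0,0,-20,0,-2,0,0,0,0,-20,0,4,0,0,0,0,-20,0,5,0,0,0,0],
)

```text
time_s: 43.2
ee_pos: [0.5028, 0.2878, 0.2186]
orientation: [[-0.577, 0.816, 0.008], [0.816, 0.577, -0.001], [-0.005, 0.006, -1.0]]
contact_force: [-0.6, 0.4, 0.1]
width: 0.0002
finger_force: 0.3
```

```bash
python3 - <<'E'
from h import *
tipnow()
plan([tip(.005,.115),tip(0.0,.098)],mm=20)
E
```

```text
tip carton [ 1.6 15.6] z 140.6 F [-0.6  0.4  0.1] t 43.2 w 0.0002
2 rows of  
    [-5.4 -0.7 12.8] [0.2 0.1 0.1]
    [-5.5 -0.6 12.8] [0.2 0.1 0.1]
1 rows of [-5.  0. 17.] [ 0.  0. -0.]
```

>>> apply_moves(
  steps=[-6,0,13,0,0,0,0,-6,0,13,0,0,0,0,-5,0,15,0,0,0,0,0,0,5,0,0,0,0,0,0,1,0,0,0,0],
)

```text
time_s: 43.82
ee_pos: [0.5115, 0.2745, 0.1725]
orientation: [[-0.578, 0.816, 0.006], [0.816, 0.578, -0.003], [-0.006, 0.003, -1.0]]
contact_force: [-3.2, -4.4, 12.6]
width: 0.0004
finger_force: 6.1
```

```bash
python3 - <<'E'
from h import *
tipnow()
E
```

```text
tip carton [ 0.9 -0.4] z 94.5 F [-3.2 -4.4 12.6] t 43.825 w 0.0004
```

>>> apply_moves(
  steps=[0,0,-20,0,0,0,0,0,0,-50,0,0,0,0,0,0,-50,0,0,0,0,0,0,-50,0,0,0,0,0,-50,0,0,0,0,0],
)

```text
time_s: 44.45
ee_pos: [0.4729, 0.2483, 0.3454]
orientation: [[-0.578, 0.816, 0.017], [0.816, 0.578, 0.004], [-0.007, 0.016, -1.0]]
contact_force: [0.0, -1.3, 0.4]
width: 0.0008
finger_force: 0.0
```

>>> apply_moves(
  steps=[0,-55,0,0,0,0,0,0,-55,0,0,0,0,0,0,-20,0,0,0,0,0,0,0,0,0,0,0,0,0,0,0,0,0,0,0],
)

```text
time_s: 45.08
ee_pos: [0.3652, 0.1721, 0.3409]
orientation: [[-0.578, 0.816, 0.008], [0.816, 0.578, -0.0], [-0.005, 0.007, -1.0]]
contact_force: [1.0, 0.3, 0.3]
width: 0.0003
finger_force: 0.0
```

```bash
python3 - <<'E'
from h import *
st();a=snap("top","t20");b=snap("scene","s20")
h=cv2.cvtColor(a,cv2.COLOR_BGR2HSV);g=((h[...,1]<60)&(h[...,2]>60)).astype(np.uint8)*255
for nm,(x0,y0,x1,y1),z in(("beam",(430,170,530,340),.032),("scoop",(285,175,350,285),.026)):
    k=max(cv2.findContours(g[y0:y1,x0:x1],0,2)[0],key=cv2.contourArea);r=cv2.minAreaRect(k);B=cv2.boxPoints(r)+[x0,y0]
    P=np.array([at("top",q,z) for q in B]);print(nm,np.round(P[:,:2],3).tolist(),P.mean(0).round(3))
poly=np.array([proj("top",car(x,y,.012)) for x,y in((-.075,-.065),(.075,-.065),(.075,.065),(-.075,.065))]).astype(np.int32)
m=brown(a);k=np.zeros(m.shape,np.uint8);cv2.fillConvexPoly(k,poly,1);print("knob px",int((m*k>0).sum()),"of",int(k.sum()))
# flap edges expected: profile of brightness along carton y at x=0.02, z=.092
gr=cv2.cvtColor(a,cv2.COLOR_BGR2GRAY)
for x in(-.04,.0,.04):print([int(gr[tuple(proj("top",car(x,y,.092)).astype(int)[::-1])]) for y in np.arange(-.16,.2,.01)])
print("before");a0=cv2.cvtColor(cv2.imread("pics/t14.png"),cv2.COLOR_BGR2GRAY)
print([int(a0[tuple(proj("top",car(0,y,.092)).astype(int)[::-1])]) for y in np.arange(-.16,.2,.01)])
E
```

```text
45.075 [0.3652 0.1721 0.3409] [[-0.578, 0.816, 0.008], [0.816, 0.578, -0.0], [-0.005, 0.007, -1.0]] w 0.0002662277838298748 F [1.  0.3 0.3] 0.0
beam [[0.576, -0.38], [0.577, -0.425], [0.338, -0.422], [0.338, -0.377]] [ 0.457 -0.401  0.032]
scoop [[0.574, 0.068], [0.588, -0.024], [0.495, -0.037], [0.481, 0.054]] [0.534 0.015 0.026]
knob px 6 of 2870
[100, 105, 110, 112, 112, 114, 115, 119, 70, 148, 141, 138, 138, 135, 141, 149, 143, 141, 140, 136, 141, 147, 139, 144, 121, 114, 113, 110, 109, 106, 77, 104, 107, 111, 107, 116]
[108, 109, 113, 115, 113, 100, 103, 109, 69, 143, 142, 140, 144, 141, 139, 141, 144, 143, 144, 138, 137, 142, 137, 138, 119, 116, 114, 114, 113, 114, 115, 111, 111, 112, 109, 101]
[91, 111, 101, 103, 108, 110, 111, 115, 67, 147, 143, 146, 146, 147, 142, 145, 142, 145, 145, 147, 142, 137, 142, 142, 118, 119, 110, 105, 109, 110, 114, 113, 111, 112, 112, 111]
before
[110, 109, 113, 116, 70, 62, 105, 102, 102, 142, 144, 142, 146, 146, 137, 139, 76, 42, 55, 118, 71, 67, 50, 59, 96, 95, 97, 95, 96, 94, 95, 97, 120, 111, 110, 102]
```

```bash
python3 -c "
from bench import arm
print(arm.job_done())"
```

```text
the job is handed in; nothing more can be done
None
```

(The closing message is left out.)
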